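# Lay the control housing down on its painting rest

## Robot

A 6-joint arm with a two-finger parallel gripper is mounted at the origin on the work surface. World frame = base frame: x ahead of the robot, y to its left, z up, the work surface at z = 0. Lengths are in mm, angles in rad, forces in N, time in s.
With the tool pointing down it reaches from about 350 to 800 mm from the base axis. Payload 7.3 kg.
Tool frame: the origin (TCP) lies at the very end of the fingers, on their centre line; the grasp point (between the pads) lies 19 mm behind it; y points along the fingers, z is the direction in which the jaws open and shut, and the axes are right-handed (so a half turn about y gives the same grasp; the last joint's range is limited). The gripper opens to 85 mm and grips with 20 to 120 N. Pads are 22 mm wide; open, the fingers measure 114 mm over their backs; the gripper's body (76 mm by 85 mm) begins 54 mm behind the grasp point. The pads swing forward as they close: fully open they stand 13 mm farther back than shut.
Start: joints at [1.199, 0.342, 1.524, -0, 1.275, -0.146], TCP at [117.523, 511.696, 231.322] pointing down, gripper open.
Joint ranges: [-2.53, 2.53], [-0.77, 2.02], [0.04, 2.7], [-1, 4.14], [0.28, 2.66], [-3.11, 3.11]. Speed limits (rad/s): [2.57, 2.57, 3.14, 3.14, 3.14, 3.14].

## Interface

Orientations are given as a unit quaternion [x, y, z, w].
In Python, from cell import env gives the robot as it stands.
- The arm moves only by the tool step_arm, never from a script. Its argument "targets" is a list of rows, each a list of 3 entries, a list of its own where there are three numbers: the shift along the tool's x, y, z in units of 25 mm (1.0 is 25 mm), then the turn, a rotation vector about the tool's x, y, z in rad, then the finger opening in mm, from 0 to 85.4. In form: [[[x, y, z], [rx, ry, rz], gripper], ...]. A call has 1 to 12 rows; each row is the pose to reach, as a shift and turn from the pose commanded when the call began, along the tool's axes at that moment; what a row does not reach only later rows make up. A row lasts 1/12 s, in which the tool goes at most 41.7 mm and 7.16 degrees, less where a joint would pass 70% of its speed; a pose out of reach is approached as far as the arm can. A call with a gripper value outside its range is refused whole. The fingers move at their own pace and stop on an object; "squeeze" is the grip in N (left out, the last holds). Time passes only in rows, so rows that repeat a pose let the fingers close. It gives the time, the measured TCP pose, the force and the opening at its end, in the units of the state.
- env.get_obs(): the state, without advancing time (a new reading comes with each control period).
- env.snapshot(name): name is "scene" or "top" or "wrist"; returns the picture (420x560x3 uint8, red, green, blue); there is no depth.
- env.get_calibration(name): a dict with "vertical_fov" (degrees; the focal length in pixels is half the picture's height over the tangent of half this angle, whatever the lens; pixels are square), "cx", "cy" (the principal point, pixels), "xyz" and "orientation" of the camera in the world. Camera axes: x right, y down, z forward; pixel columns grow to the right and rows downward; lengths in mm; the calibration is good to about 2 mm. A picture is of the moment at which its call begins: read the wrist's pose just before it. get_calibration takes no time and is no camera call; for the wrist camera it gives the pose at the moment of the call.
- env.finish_job(): hands the job in, once; it reports no verdict.
The state is a dict: "t": time; "joint_positions": joint angles; "qd": joint speeds; "tau": joint torques, N m; "tcp_pos": TCP position; "tool_rot": TCP orientation; "wrist_force": force on the tool from outside, world axes, zero at the start; "wrist_torque": the same for the moment, N m; "width": finger opening in mm.
Only numpy, scipy, OpenCV 4.12 (cv2) and the standard library are available. Lean on these libraries where they do the work, as an engineer would, in place of code of your own. Each camera call takes 0.05 s, during which the arm holds its last target.

## Task

Tip the tall black housing over with the fingers so that it comes down gently, away from the blue stop, onto the yellow pad of its rest, and finishes lying on the pad with its foot end pushed up squarely against the middle of the blue stop. Only push and steady it with the fingers, never lift or carry it, and leave the two paint jars and the small switch pod alone.

Things in the scene. Friction and masses are not known exactly. Their poses are not given: they have to be found in the camera images.
- rest: Painting rest, fixed to the desk. Origin: on the desk surface, under the middle of the blue stop's face; x axis points level from the pad towards the stop (roughly to the robot's right), y along the stop, z up. Aluminium base plate: 8 mm thick, 110 mm wide, from x = -150 to +15 mm. In front of it is bare desk, over which the top end of the lying housing overhangs.
- stop (a point): Middle of the top edge of the blue stop's face, 42 mm above the desk. The stop is an upright wall 90 mm wide; its face, at x = 0 of the rest, looks towards the pad; 12 mm thick behind it.
- pad (a point): Centre of the yellow pad's top, 28 mm above the desk, at x = -135 mm of the rest. The pad is a rail 22 mm wide along x (-146 to -124 mm) and 90 mm along y.
- housing: Tall black handlebar control housing, loose: 170 tall, 50 wide, 24 mm thick, 0.15 to 0.31 kg, centre of mass about 76 mm up. Stands on the base plate, back 4 to 16 mm in front of the stop. Origin: centre of its underside; z axis up the part, x axis towards its back, which faces the stop within 0.1 rad. Front (-x) flat; back an open ribbed shell, solid in its top 45 mm.
- housing_toe (a point): Middle of the housing's lower front edge (12 mm in front of its origin), about which it tips towards the rest's -x, onto its front face; 8 mm above the desk. Pushed lightly near the top it tips without sliding; some 9 degrees from upright it overbalances and falls by itself unless held from the front.
- housing_top (a point): Centre of the housing's top end (24 x 50 mm), 170 mm from its origin along its z axis. If held at its top front edge while leaning, its foot may slide back to the stop. Lying on the pad, its z axis is about 80 degrees from vertical and this end overhangs the pad by some 20 mm, its lower edge about 36 mm above the desk.
- jar_yellow: Paint jar with yellow cap, loose bystander, 42 mm diameter, 52 mm tall, 80 g; origin at the centre of its underside.
- jar_white: Paint jar with white cap, loose bystander, 42 mm diameter, 52 mm tall, 80 g; origin at the centre of its underside.
- switch_pod: Small black switch pod with a red knob on top, loose bystander, 42 x 50 mm, 57 mm tall, 120 g; origin at the centre of its underside.
Not all that is in view belongs to the job. Of the things like the housing, leave any that is pink; of the rest the smaller one is meant.

How it is judged (in metres and radians):
At the end, for the whole second after the job is handed in: The housing lies still on its front face on the yellow pad (its long axis 74 to 85 degrees from vertical, top end away from the stop), its foot end against the blue stop (centre of the underside within 10 mm of the stop's face), within 22 mm of the stop's middle and square to it within 0.17 rad (angle between housing's own z axis and vertical between 1.3 and 1.48 rad and x of housing_top in the frame of rest below -0.14 m and x of housing in the frame of rest between -0.01 and 0.005 m and y of housing in the frame of rest between -0.022 and 0.022 m and angle between the y axis of housing and the y axis of rest, either way round below 0.17 rad and contact force between housing and rest above 0.5 N and linear speed of housing below 0.02 m/s); the robot touches nothing.
It fails at once if the housing falls or drops instead of being let down gently (turns faster than 4.5 rad/s) (angular speed of housing above 4.5 rad/s).
It fails at once if the housing is lifted or carried (its lower front edge more than 20 mm above the base plate) (height (world z) of housing_toe above 0.028 m).
It fails at once if the yellow-capped jar is moved by more than 20 mm (distance of jar_yellow from where it was at the start of the episode above 0.02 m).
It fails at once if the white-capped jar is moved by more than 20 mm (distance of jar_white from where it was at the start of the episode above 0.02 m).
It fails at once if the switch pod is moved by more than 20 mm (distance of switch_pod from where it was at the start of the episode above 0.02 m).
It also fails if it takes over 58 s, if anything falls off the work surface, if the arm or the gripper's body presses on something with over 40 N, if the wrist force passes 120 N, or if a joint passes its speed limit or range.

## Working session

There is one attempt and no reset: what is moved stays moved. The work goes in short steps, Python scripts to look and compute and a tool call to move; the robot and the scene stay as the last step left them, time stands still between calls to the robot, and variables do not carry over. Pictures are saved under pics/ and viewed, and the job is handed in when it is done.

Besides the shell and the picture viewer there is one more tool, called after "Call:" by a JSON object that holds its "name" and its "arguments", one argument or row to a line. step_arm: Moves the arm, as the interface text tells. Its arguments: {"type":"object","properties":{"targets":{"type":"array","items":{"type":"array"}},"squeeze":{"type":"number"}},"required":["targets"]}

```bash
ls; mkdir -p pics
python3 - <<'E'
from cell import env
import cv2
print(env.get_obs())
for n in ("scene","top","wrist"):
    print(n,env.get_calibration(n))
    cv2.imwrite(f"pics/{n}0.png",env.snapshot(n)[:,:,::-1])
E
```

```text
pics
{'t': 0.0, 'joint_positions': array([ 1.19900761e+00,  3.42760262e-01,  1.52502264e+00,  1.50026578e-05,
        1.27540981e+00, -1.45999745e-01]), 'qd': array([ 0.00127414, -0.00156736, -0.00117668,  0.00170339, -0.00025421,
       -0.00093132]), 'tau': array([ 1.63484667e-03, -4.33679903e+01, -2.46021348e+01,  2.56192618e-05,
        7.72065920e-03, -3.75067955e-06]), 'tcp_pos': array([117.35934861, 511.29832705, 230.60452113]), 'tool_rot': array([ 0.70315063, -0.07981024,  0.07951077, -0.70205951]), 'wrist_force': array([0.23974259, 0.3989614 , 1.13766959]), 'wrist_torque': array([-0.0144668 ,  0.02051247,  0.06163515]), 'width': 85.43924393576312}
scene {'vertical_fov': 46.154468838893756, 'cx': 273.451490305071, 'cy': 214.06469541162514, 'xyz': array([1156.45530221,  169.30586191,  763.93923042]), 'orientation': array([ 0.53033914,  0.75845824, -0.30818471, -0.22023553])}
top {'vertical_fov': 42.630124732850945, 'cx': 278.226429433848, 'cy': 191.62322167606726, 'xyz': array([ 378.69225925,  -64.09610528, 1094.59015281]), 'orientation': array([ 0.76440933, -0.63615422,  0.06928984, -0.07864541])}
wrist {'vertical_fov': 61.51343574916595, 'cx': 280.25694786015896, 'cy': 208.19564769857084, 'xyz': array([ 35.52206541, 530.20461971, 372.74368504]), 'orientation': array([0.77170787, 0.61442614, 0.10119888, 0.12925275])}
```

View pics/scene0.png

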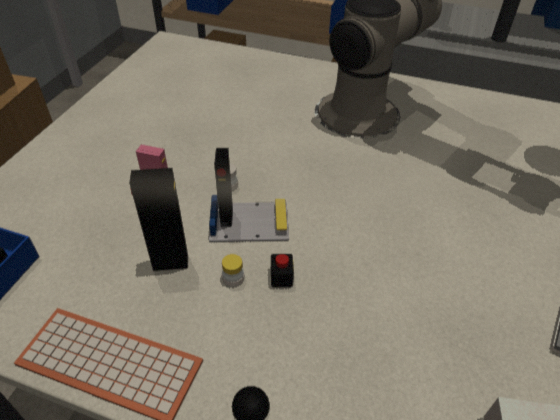

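View pics/top0.png

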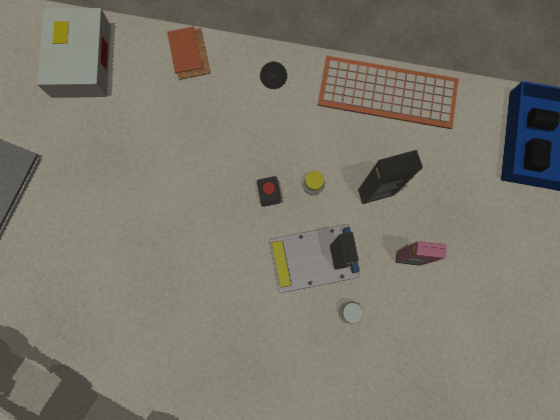

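View pics/wrist0.png

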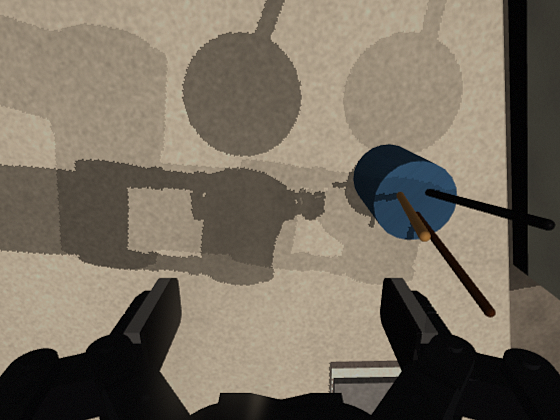

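The candidates are the black housing on the plate (scene 225,190; top 345,250), the larger black housing on the bare desk (scene 160,220; top 388,178) and the pink one (scene 150,158; top 420,253). I choose the smaller black one standing on the rest. The blue stop is at scene (213,215), the pad at (281,216), the yellow jar at (232,268), the white jar behind at (231,175) and the pod at (282,270). Close crops next.

Run:
```python
import cv2
a=cv2.imread("pics/top0.png")[160:335,240:450]
cv2.imwrite("pics/topc.png",cv2.resize(cv2.convertScaleAbs(a,alpha=1.5,beta=15),None,fx=3.4,fy=3.4,interpolation=cv2.INTER_CUBIC))
a=cv2.imread("pics/scene0.png")[140:300,130:310]
cv2.imwrite("pics/scenec.png",cv2.resize(cv2.convertScaleAbs(a,alpha=1.5,beta=15),None,fx=3.7,fy=3.7,interpolation=cv2.INTER_CUBIC))
```

```text
(no output)
```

View pics/topc.png

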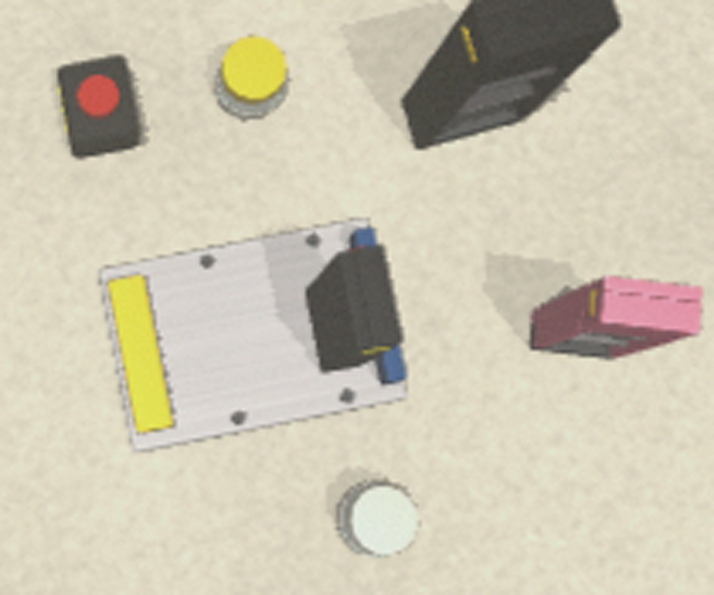

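View pics/scenec.png

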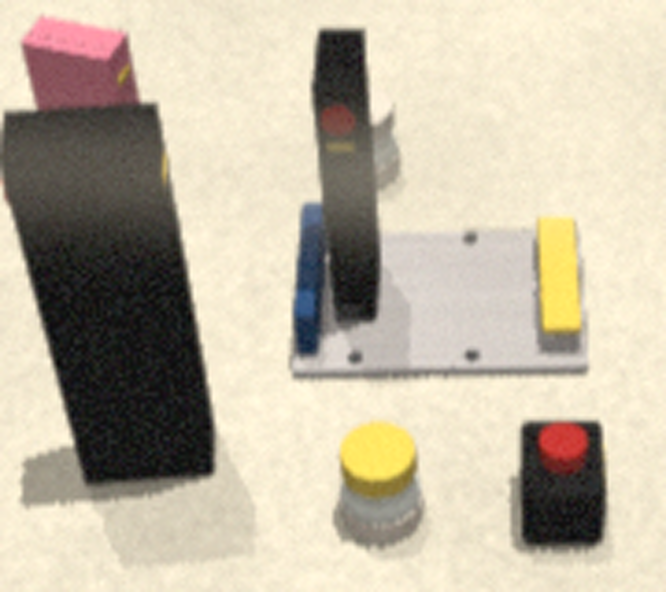

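```bash
cat > h.py <<'E'
from cell import env
import numpy as np, cv2
from scipy.spatial.transform import Rotation as R
from scipy.optimize import least_squares
def cam(n):
    c=env.get_calibration(n); f=210/np.tan(np.radians(c["vertical_fov"]/2))
    return c,f,R.from_quat(c["orientation"]).as_matrix()
def back(n,uv,z,C=None):
    c,f,M=C or cam(n); uv=np.atleast_2d(uv).astype(float)
    d=np.c_[(uv[:,0]-c["cx"])/f,(uv[:,1]-c["cy"])/f,np.ones(len(uv))]@M.T
    return c["xyz"]+d*((z-c["xyz"][2])/d[:,2])[:,None]
def proj(n,P,C=None):
    c,f,M=C or cam(n); q=(np.atleast_2d(P)-c["xyz"])@M
    return np.c_[q[:,0]/q[:,2]*f+c["cx"],q[:,1]/q[:,2]*f+c["cy"]]
E
python3 - <<'E'
from h import *
np.set_printoptions(precision=1,suppress=True)
t=lambda a:np.array(a)/3.4+[240,160]
s=lambda a:np.array(a)/3.7+[130,140]
pad=back("top",t([(108,280),(145,275),(173,428),(137,432)]),28);print("pad",pad.mean(0),pad)
pl=back("top",t([(101,270),(368,220),(406,398),(137,450)]),8);print("plate",pl.mean(0),pl)
print("toe",back("top",t([(307,292),(322,370)]),8))
print("htop",back("top",t([(358,248),(383,245),(402,342),(378,350)]),178))
print("caps y,w",back("top",t([(254,69),(384,520)]),52)," pod", back("top",t([(98,95)]),57))
print("stop top",back("top",t([(353,232),(374,230),(403,380),(383,384)]),42))
pad=back("scene",s([(538,218),(576,218),(580,330),(544,333)]),28);print("pad scene",pad.mean(0),pad)
print("plate near",back("scene",s([(293,373),(587,368)]),8))
print("toe near scene",back("scene",s([(376,320),(335,320)]),8))
print("htop scene",back("scene",s([(320,32),(362,32),(372,108)]),178))
print("caps scene",back("scene",s([(379,450)]),52))
print("pink,big top")
E
```

```text
pad [461.4 -61.5  28. ] [[499.7 -35.1  28. ]
 [506.5 -55.9  28. ]
 [422.7 -87.5  28. ]
 [416.7 -67.6  28. ]]
plate [ 486.4 -125.     8. ] [[ 507.1  -29.4    8. ]
 [ 565.7 -181.3    8. ]
 [ 465.4 -219.6    8. ]
 [ 407.2  -69.5    8. ]]
toe [[ 516.4 -152.3    8. ]
 [ 472.6 -168.4    8. ]]
htop [[ 521.5 -160.2  178. ]
 [ 525.3 -172.4  178. ]
 [ 478.8 -189.2  178. ]
 [ 472.7 -178.   178. ]]
caps y,w [[ 634.2  -97.1   52. ]
 [ 393.3 -211.3   52. ]]  pod [[601.2 -10.5  57. ]]
stop top [[ 551.4 -170.2   42. ]
 [ 554.7 -182.    42. ]
 [ 472.5 -211.5   42. ]
 [ 468.1 -200.6   42. ]]
pad scene [467.9 -57.2  28. ] [[429.7 -83.8  28. ]
 [422.  -63.   28. ]
 [505.4 -32.   28. ]
 [514.4 -49.8  28. ]]
plate near [[ 573.1 -175.5    8. ]
 [ 513.5  -24.6    8. ]]
toe near scene [[ 520.5 -148.5    8. ]
 [ 528.6 -170.3    8. ]]
htop scene [[ 486.  -185.   178. ]
 [ 478.4 -164.7  178. ]
 [ 532.3 -135.7  178. ]]
caps scene [[638.8 -93.4  52. ]]
pink,big top
```

Run:
```python
from h import *
np.set_printoptions(precision=3,suppress=True)
o=env.get_obs(); M=R.from_quat(o["tool_rot"]).as_matrix(); print(M)
c=env.get_calibration("wrist"); Mc=R.from_quat(c["orientation"]).as_matrix()
print("cam in tool", M.T@(c["xyz"]-o["tcp_pos"]), "\n",M.T@Mc)
rx=np.array([.36,-.933,0])
for s in (1,-1):
    z=s*rx; y=np.array([0,0,-1.]); T=np.c_[np.cross(y,z),y,z]
    T[:,0]/=np.linalg.norm(T[:,0]);T[:,2]/=np.linalg.norm(T[:,2])
    print(s,R.from_matrix(M.T@T).as_rotvec())
print((M.T@(np.array([505,-170,260])-o["tcp_pos"]))/25)
```

```text
[[ 0.975 -0.     0.224]
 [-0.224 -0.001  0.975]
 [-0.    -1.    -0.001]]
cam in tool [ -84.045 -142.008   -0.134] 
 [[ 0.001  0.946  0.324]
 [ 0.001 -0.324  0.946]
 [ 1.    -0.    -0.001]]
1 [0.001 2.548 0.001]
-1 [ 0.001 -0.594 -0.   ]
[ 21.212  -1.145 -23.094]
```

Call:
{"name": "step_arm", "arguments": {
  "targets": [
    [[15.3,-2.8,-7.2],[0,-0.3,0],85],
    [[15.3,-2.8,-7.2],[0,-0.594,0],85],
    [[15.3,-2.8,-7.2],[0,-0.594,0],85],
    [[15.3,-2.8,-7.2],[0,-0.594,0],85],
    [[15.3,-2.8,-7.2],[0,-0.594,0],85],
    [[15.3,-2.8,-7.2],[0,-0.594,0],85],
    [[15.3,-2.8,-7.2],[0,-0.594,0],85],
    [[15.3,-2.8,-7.2],[0,-0.594,0],85],
    [[15.3,-2.8,-7.2],[0,-0.594,0],85],
    [[15.3,-2.8,-7.2],[0,-0.594,0],85],
    [[15.3,-2.8,-7.2],[0,-0.594,0],85],
    [[15.3,-2.8,-7.2],[0,-0.594,0],85]
  ]
}}

```text
t: 1.15
tcp_pos: [454.7, 246.7, 301.7]
tool_rot: [0.696, 0.128, -0.127, -0.695]
wrist_force: [-1.1, 0.0, 0.1]
width: 84.9
```

Run:
```python
from h import *
np.set_printoptions(precision=3,suppress=True)
o=env.get_obs(); M=R.from_quat(o["tool_rot"]).as_matrix(); print(o["t"],o["joint_positions"],o["tcp_pos"],M)
print((M.T@(np.array([470,-110,310])-o["tcp_pos"]))/25)
```

```text
1.15 [ 0.35   0.281  1.417 -0.002  1.442 -1.583] [454.69  246.659 301.663] [[ 0.935  0.003 -0.355]
 [ 0.355 -0.001  0.935]
 [ 0.002 -1.    -0.002]]
[ -4.485  -0.314 -13.557]
```

Call:
{"name": "step_arm", "arguments": {
  "targets": [
    [[-4.5,-0.3,-13.5],[0,0,0],85],
    [[-4.5,-0.3,-13.5],[0,0,0],85],
    [[-4.5,-0.3,-13.5],[0,0,0],85],
    [[-4.5,-0.3,-13.5],[0,0,0],85],
    [[-4.5,-0.3,-13.5],[0,0,0],85],
    [[-4.5,-0.3,-13.5],[0,0,0],85],
    [[-4.5,-0.3,-13.5],[0,0,0],85],
    [[-4.5,-0.3,-13.5],[0,0,0],85],
    [[-4.5,-0.3,-13.5],[0,0,0],85],
    [[-4.5,-0.3,-13.5],[0,0,0],85],
    [[-4.5,-0.3,-13.5],[0,0,0],85]
  ]
}}

```text
t: 2.07
tcp_pos: [466.2, -105.3, 308.3]
tool_rot: [-0.695, -0.128, 0.129, 0.696]
wrist_force: [-0.1, -0.7, 0.2]
width: 84.9
```

Run:
```python
from h import *
np.set_printoptions(precision=3,suppress=True)
o=env.get_obs(); print(o["t"],repr(o["joint_positions"]),o["tcp_pos"],o["tool_rot"])
c=env.get_calibration("wrist")
import pickle; pickle.dump(c,open("w1.pkl","wb"))
cv2.imwrite("pics/w1.png",env.snapshot("wrist")[:,:,::-1])
```

```text
2.0667 array([-0.383,  0.203,  1.502,  0.001,  1.438, -2.319]) [ 466.224 -105.295  308.273] [-0.695 -0.128  0.129  0.696]
```

View pics/w1.png

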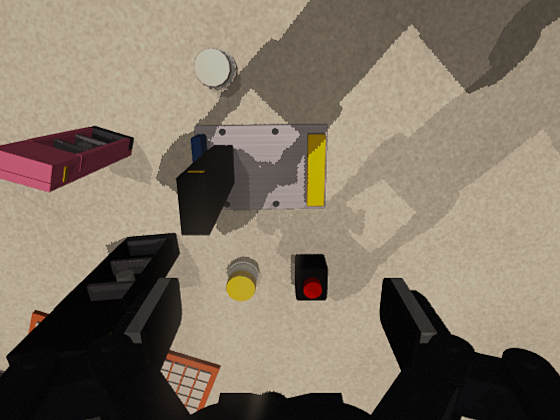

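Run:
```python
import cv2
a=cv2.imread("pics/w1.png")[110:250,160:340]
cv2.imwrite("pics/w1c.png",cv2.resize(cv2.convertScaleAbs(a,alpha=2,beta=25),None,fx=4,fy=4,interpolation=cv2.INTER_CUBIC))
```

```text
(no output)
```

View pics/w1c.png

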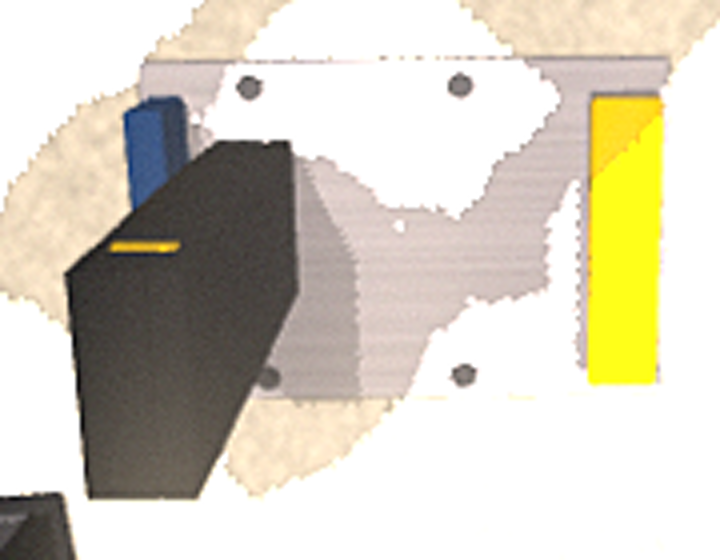

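Run:
```python
from h import *
import pickle
np.set_printoptions(precision=2,suppress=True)
c=pickle.load(open("w1.pkl","rb"));C=(c,210/np.tan(np.radians(c["vertical_fov"]/2)),R.from_quat(c["orientation"]).as_matrix())
w=lambda a:np.array(a,float)/4+[160,110]-.4
t=lambda a:np.array(a,float)/3.4+[240,160]-.4
s=lambda a:np.array(a,float)/3.7+[130,140]-.4
def tf(p,P):
    a=p[2];P=np.array(P,float)
    return np.c_[p[0]+P[:,0]*np.cos(a)-P[:,1]*np.sin(a),p[1]+P[:,0]*np.sin(a)+P[:,1]*np.cos(a),P[:,2]]
def fit(p0,sets):
    fun=lambda p:np.concatenate([(proj(n,tf(p,P),Cc)-uv).ravel() for n,P,uv,Cc in sets])
    r=least_squares(fun,p0,loss="soft_l1"); return r.x,fun(r.x).reshape(-1,2)
restP=[(-146,-45,28),(-146,45,28),(-124,45,28),(-150,-55,8),(15,-55,8)]
ruv=w([(662,95),(657,383),(588,383),(668,58),(142,60)])
trP=[(-146,45,28),(-124,45,28),(-124,-45,28),(-146,-45,28),(-150,55,8),(15,55,8),(15,-55,8),(-150,-55,8)]
truv=t([(108,280),(145,275),(173,428),(137,432),(101,270),(368,220),(406,398),(137,450)])
srP=[(-124,-45,28),(-146,-45,28),(-146,45,28),(-124,45,28),(15,55,8),(-150,55,8)]
sruv=s([(538,218),(576,218),(580,330),(544,333),(293,373),(587,368)])
S={"w":("wrist",restP,ruv,C),"t":("top",trP,truv,None),"s":("scene",srP,sruv,None)}
for k in ("w","t","s","wts"):
    x,e=fit([511,-187,-1.2],[S[i] for i in k]); print("rest",k,x,np.abs(e).mean(),e.ravel() if k=="w" else "")
rest=x
hP=[(-12,-25,0),(-12,25,0),(12,-25,0),(12,-25,170),(12,25,170),(-12,25,170)]
hP=np.array(hP,float)+[0,0,8]
huv=w([(292,142),(298,292),(220,142),(66,272),(88,498),(198,498)])
x,e=fit([503,-170,-1.2],[("wrist",hP,huv,C)]);print("hous w",x,e)
hP2=np.array([(-12,25,0),(-12,-25,0),(12,25,170),(12,-25,170),(-12,-25,170)],float)+[0,0,8]
huv2=t([(307,292),(322,370),(383,245),(402,342),(378,350)])
xt,e=fit([503,-170,-1.2],[("top",hP2,huv2,None)]);print("hous t",xt,e)
xa,e=fit([503,-170,-1.2],[("top",hP2,huv2,None),("wrist",hP,huv,C)]);
for rr,hh in ((fit(rest,[S["w"]])[0],x),(fit(rest,[S["t"]])[0],xt),(rest,xa)):
    d=hh[:2]-rr[:2];a=rr[2];print("h in rest",d@[np.cos(a),np.sin(a)],d@[-np.sin(a),np.cos(a)],hh[2]-a)
print("jars/pod wrist", back("wrist",[(213,67),(241,290)],52,C),back("wrist",[(313,290)],57,C))
```

```text
rest w [ 511.73 -185.98   -1.19] 0.6498649393988316 [ 0.75 -0.04 -0.06  0.36 -0.25  0.57  0.75 -1.12 -2.44  0.15]
rest t [ 511.14 -186.64   -1.2 ] 0.46937775676889437 
rest s [ 515.99 -184.11   -1.2 ] 0.2944489784978164 
rest wts [ 511.81 -186.02   -1.2 ] 0.7570917626869077 
hous w [ 498.72 -168.76   -1.21] [[ 0.6  -0.75]
 [ 0.43  0.6 ]
 [-0.65 -0.91]
 [-0.27 -0.91]
 [-0.57  0.84]
 [ 0.62  1.06]]
hous t [ 498.92 -170.3    -1.19] [[-0.62 -0.47]
 [ 0.25  1.05]
 [ 0.46 -0.36]
 [ 1.38 -0.16]
 [-5.36  0.22]]
h in rest -20.8117038430837 -5.736996829924637 -0.021336048094641624
h in rest -19.65096160472359 -5.483720409807237 0.005395974946730275
h in rest -20.615196543930246 -5.954690022428352 -0.013457975361726104
jars/pod wrist [[ 393.69 -208.55   52.  ]
 [ 637.47  -94.28   52.  ]] [[601.49  -8.77  57.  ]]
```

Call:
{"name": "step_arm", "arguments": {
  "targets": [
    [[0.3,1,2.5],[-0.12,0,0],85],
    [[0.3,2.5,2.5],[-0.24,0,0],85],
    [[0.3,4,2.5],[-0.36,0,0],85],
    [[0.3,5.5,2.5],[-0.48,0,0],85],
    [[0.3,6.3,2.5],[-0.6,0,0],70],
    [[0.3,6.3,2.5],[-0.72,0,0],60],
    [[0.3,6.3,2.5],[-0.84,0,0],60],
    [[0.3,6.3,2.5],[-0.95,0,0],60],
    [[0.3,6.3,2.5],[-0.95,0,0],60]
  ]
}}

```text
t: 2.87
tcp_pos: [449.0, -6.7, 178.1]
tool_rot: [0.926, 0.143, -0.074, -0.341]
wrist_force: [2.1, -0.4, -0.0]
width: 60.1
```

Run:
```python
from h import *
np.set_printoptions(precision=3,suppress=True)
o=env.get_obs(); print(o["t"],repr(o["joint_positions"]),o["tcp_pos"],o["width"]);M=R.from_quat(o["tool_rot"]).as_matrix(); print(M)
cv2.imwrite("pics/s2.png",env.snapshot("scene")[100:320,100:400,::-1].repeat(2,0).repeat(2,1))
```

```text
2.8667 array([ 0.351,  0.411,  1.957, -0.995,  1.122, -0.937]) [448.957  -6.735 178.141] 60.13553309614229
[[ 0.948  0.215 -0.235]
 [ 0.316 -0.726  0.611]
 [-0.039 -0.653 -0.756]]
```

View pics/s2.png

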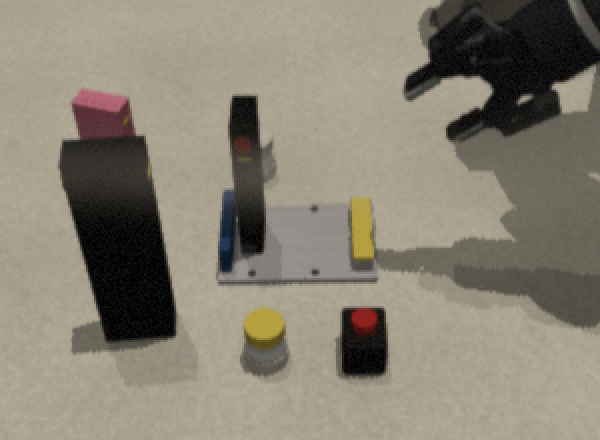

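```bash
cat > kin.py <<'E'
from h import *
D=[([1.19900761e+00,3.42760262e-01,1.52502264e+00,1.5e-05,1.27540981e+00,-1.45999745e-01],[117.36,511.3,230.6],[0.70315063,-0.07981024,0.07951077,-0.70205951]),
([0.35,0.281,1.417,-0.002,1.442,-1.583],[454.69,246.659,301.663],[0.696,0.128,-0.127,-0.695]),
([-0.383,0.203,1.502,0.001,1.438,-2.319],[466.224,-105.295,308.273],[-0.695,-0.128,0.129,0.696]),
([0.351,0.411,1.957,-0.995,1.122,-0.937],[448.957,-6.735,178.141],[0.926,0.143,-0.074,-0.341])]
def fk(q,p):
    d1,a1,lat,L2,e,L3,latw,L6,roff,s4,aw=p
    Rz=lambda a:R.from_euler("z",a).as_matrix();Ry=lambda a:R.from_euler("y",a).as_matrix()
    T=Rz(q[0]);P=np.array([0,0,d1])+T@[a1,lat,0]
    T=T@Ry(q[1]);P=P+T@[0,0,L2]
    T=T@Ry(q[2]);P=P+T@[e,0,0]
    T=T@Rz(np.sign(s4)*q[3]);P=P+T@[0,latw,L3]
    T=T@Ry(q[4]);P=P+T@[aw,0,0]
    T=T@Rz(np.sign(s4)*q[5]+roff);P=P+T@[0,0,L6]
    return P,T
# tool: y=axis z of flange
def tool(T): return np.c_[T[:,0],T[:,2],-T[:,1]]
E
python3 - <<'E'
from kin import *
np.set_printoptions(precision=3,suppress=True)
best=None
for s4 in (1,-1):
  for r0 in (0,1.57,3.14,-1.57):
    def f(p):
        p=np.r_[p[:9],s4,p[9]]; o=[]
        for q,P,Q in D:
            A,T=fk(q,p); M=R.from_quat(Q).as_matrix()
            o+=list((A-P)/1.0)+list(((tool(T)-M)*200).ravel())
        o+=list(np.array([p[1],p[4],p[10]])*.02)
        return np.array(o)
    r=least_squares(f,[300,0,40,400,0,400,30,250,r0,0])
    print(s4,r0,r.cost,r.x)
    if best is None or r.cost<best[0]: best=(r.cost,np.r_[r.x[:9],s4,r.x[9]],f(r.x))
print(best)
np.save("kp.npy",best[1])
E
```

```text
1 0 0.5119762978860274 [225.888  -0.614  76.98  503.69   46.005 380.299  -0.62  314.384  -1.571
  -0.649]
1 1.57 0.5119762979568135 [225.888  -0.613  76.979 503.69   46.005 380.299  -0.62  314.384  -1.571
  -0.648]
1 3.14 0.5119762979812806 [225.888  -0.614  76.98  503.69   46.005 380.299  -0.621 314.384   4.712
  -0.649]
1 -1.57 0.5119762978890134 [225.888  -0.614  76.98  503.69   46.005 380.299  -0.62  314.384  -1.571
  -0.649]
-1 0 295382.51376279927 [-299.355   28.912  -73.944  783.539  346.348  350.607  149.842 -231.558
    0.663   21.826]
-1 1.57 295382.51461134275 [-299.354   28.91   -73.945  783.539  346.348  350.607  149.842 -231.556
    0.663   21.824]
-1 3.14 295382.5132604484 [-299.35    28.904  -73.947  783.539  346.348  350.607  149.845 -231.552
    0.663   21.818]
-1 -1.57 295382.5137211066 [-299.353   28.91   -73.945  783.539  346.348  350.607  149.843 -231.556
    0.663   21.823]
(np.float64(0.5119762978860274), array([225.888,  -0.614,  76.98 , 503.69 ,  46.005, 380.299,  -0.62 ,
       314.384,  -1.571,   1.   ,  -0.649]), array([ 0.039, -0.013,  0.013,  0.003,  0.   , -0.013,  0.013,  0.   ,
        0.003, -0.   , -0.   ,  0.   , -0.069, -0.086, -0.099,  0.006,
        0.106,  0.017, -0.017, -0.036,  0.006,  0.086,  0.   , -0.071,
        0.105,  0.073,  0.102,  0.019,  0.142,  0.049, -0.049,  0.062,
        0.019,  0.155, -0.   ,  0.007,  0.025, -0.   , -0.016, -0.04 ,
        0.102, -0.069,  0.125,  0.079,  0.029,  0.037, -0.054,  0.045,
       -0.012,  0.92 , -0.013]))
```

```bash
cat >> kin.py <<'E'
KP=np.load("kp.npy") if __import__("os").path.exists("kp.npy") else None
LO=np.array([-2.53,-.77,.04,-1,.28,-3.11]);HI=np.array([2.53,2.02,2.7,4.14,2.66,3.11])
def ik(P,M,q0):
    def f(q):
        A,T=fk(q,KP); return np.r_[(A-P)/5,((tool(T)-M)*40).ravel()]
    r=least_squares(f,np.clip(q0,LO+1e-3,HI-1e-3),bounds=(LO,HI)); return r.x,r.cost
RO=np.array([512,-186.]);RA=-1.2
rxh=np.array([np.cos(RA),np.sin(RA),0]);ryh=np.array([-np.sin(RA),np.cos(RA),0])
def w(x,y,z): return np.r_[RO,0]+x*rxh+y*ryh+[0,0,z]
def Mt(phi,yaw=0,rest=0):
    rx=np.cos(yaw)*rxh+np.sin(yaw)*ryh
    y=np.sin(phi)*rx-np.cos(phi)*np.array([0,0,1]); z=-np.cos(phi)*rx-np.sin(phi)*np.array([0,0,1])
    return np.c_[np.cross(y,z),y,z]
def plan(th,phi,wd,s,xt,y=-6):
    "rest-frame TCP for front finger bearing on top front corner"
    C=np.array([xt-170*np.sin(th),8+170*np.cos(th)])
    t=C+s*np.array([np.sin(phi),-np.cos(phi)])+wd/2*np.array([np.cos(phi),np.sin(phi)])
    return w(t[0],y,t[1]),t
E
python3 - <<'E'
from kin import *
np.set_printoptions(precision=3,suppress=True)
q=np.array([-0.383,0.203,1.502,0.001,1.438,-2.319])
for th in (0,.16,.3,.5,.7,.9,1.1,1.25,1.4):
    phi=min(th,.3+ (th-.3)*.4) if th>.3 else th
    P,t=plan(th,phi,40,20,-32+15*min(th,1))
    q,c=ik(P,Mt(phi),q); print(th,round(phi,2),t,q,round(c,3))
P,t=plan(1.4,.7,60,15,-10)
for phi in (.5,.6,.7,.8,.9,1.):
  for yaw in (0,.1): 
    q2,c=ik(P,Mt(phi,yaw),q); print(phi,yaw,q2,round(c,3))
E
```

```text
0 0 [-12. 158.] [-0.483  0.426  1.612 -0.     1.104 -2.424] 0.0
0.16 0.16 [-33.753 159.27 ] [-0.384  0.355  1.735 -0.144  0.946 -2.248] 0.0
0.3 0.3 [-52.721 157.211] [-0.283  0.318  1.834 -0.323  0.831 -2.025] 0.0
0.5 0.38 [-80.011 146.034] [-0.188  0.311  1.913 -0.471  0.766 -1.812] 0.0
0.7 0.46 [-104.217  128.981] [-0.091  0.332  1.984 -0.648  0.718 -1.559] 0.0
0.9 0.54 [-124.229  106.802] [ 0.003  0.382  2.043 -0.847  0.695 -1.277] 0.0
1.1 0.62 [-140.607   80.454] [ 0.088  0.456  2.072 -1.     0.712 -1.036] 0.687
1.25 0.68 [-150.2     58.629] [ 0.14   0.516  2.045 -1.     0.763 -0.972] 10.915
1.4 0.74 [-156.271   35.611] [ 0.187  0.587  2.011 -1.     0.817 -0.908] 32.193
0.5 0 [ 0.026  0.498  2.091 -0.95   0.588 -1.099] 0.0
0.5 0.1 [ 0.009  0.481  2.122 -1.     0.531 -1.153] 0.119
0.6 0 [ 0.082  0.522  2.067 -1.     0.671 -1.008] 3.889
0.6 0.1 [ 0.06   0.495  2.087 -1.     0.62  -1.115] 10.686
0.7 0 [ 0.136  0.551  2.027 -1.     0.77  -0.965] 20.902
0.7 0.1 [ 0.114  0.518  2.05  -1.     0.714 -1.071] 37.496
0.8 0 [ 0.19   0.588  1.985 -1.     0.871 -0.915] 49.986
0.8 0.1 [ 0.169  0.55   2.009 -1.     0.812 -1.019] 78.915
0.9 0 [ 0.244  0.634  1.941 -1.     0.974 -0.859] 89.202
0.9 0.1 [ 0.227  0.591  1.967 -1.     0.914 -0.959] 132.723
1.0 0 [ 0.296  0.688  1.898 -1.     1.077 -0.795] 136.269
1.0 0.1 [ 0.285  0.643  1.924 -1.     1.02  -0.888] 196.084
```

Run:
```python
from kin import *
np.set_printoptions(precision=3,suppress=True)
q=np.array([0.026,0.498,2.091,-0.95,0.588,-1.099])
for phi in (.5,.55,.6,.7,.8):
  for yaw in (0,-.1,-.2,-.3): 
    P,t=plan(1.4,phi,60,15,-10)
    q2,c=ik(P,Mt(phi,yaw),q); print(phi,yaw,t,q2,round(c,3))
o=env.get_obs();M=R.from_quat(o["tool_rot"]).as_matrix()
P=w(-20.5-2,-6,240);print(P,M.T@(P-o["tcp_pos"])/25,R.from_matrix(M.T@Mt(0)).as_rotvec())
```

```text
0.5 0 [-144.008   38.113] [ 0.024  0.513  2.094 -0.974  0.576 -1.072] 0.0
0.5 -0.1 [-144.008   38.113] [ 0.034  0.529  2.055 -0.9    0.637 -1.047] 0.0
0.5 -0.2 [-144.008   38.113] [ 0.041  0.544  2.014 -0.834  0.697 -1.017] 0.0
0.5 -0.3 [-144.008   38.113] [ 0.044  0.561  1.974 -0.774  0.755 -0.983] 0.0
0.55 0 [-144.11    39.787] [ 0.052  0.521  2.084 -1.     0.619 -1.027] 0.809
0.55 -0.1 [-144.11    39.787] [ 0.066  0.542  2.059 -0.974  0.667 -0.952] 0.0
0.55 -0.2 [-144.11    39.787] [ 0.072  0.558  2.015 -0.897  0.728 -0.934] 0.0
0.55 -0.3 [-144.11    39.787] [ 0.074  0.575  1.971 -0.828  0.789 -0.911] 0.0
0.6 0 [-144.297   41.454] [ 0.08   0.529  2.065 -1.     0.669 -1.007] 4.588
0.6 -0.1 [-144.297   41.454] [ 0.095  0.554  2.049 -1.     0.712 -0.906] 0.465
0.6 -0.2 [-144.297   41.454] [ 0.103  0.574  2.015 -0.953  0.763 -0.859] 0.0
0.6 -0.3 [-144.297   41.454] [ 0.104  0.592  1.968 -0.877  0.824 -0.846] 0.0
0.7 0 [-144.918   44.748] [ 0.136  0.551  2.027 -1.     0.77  -0.965] 20.902
0.7 -0.1 [-144.918   44.748] [ 0.15   0.581  2.008 -1.     0.817 -0.866] 8.115
0.7 -0.2 [-144.918   44.748] [ 0.159  0.608  1.992 -1.     0.855 -0.774] 0.969
0.7 -0.3 [-144.918   44.748] [ 0.16   0.63   1.958 -0.958  0.901 -0.731] 0.0
0.8 0 [-145.865   47.964] [ 0.192  0.582  1.987 -1.     0.874 -0.916] 47.763
0.8 -0.1 [-145.865   47.964] [ 0.205  0.616  1.966 -1.     0.922 -0.822] 24.286
0.8 -0.2 [-145.865   47.964] [ 0.21   0.646  1.949 -1.     0.961 -0.736] 7.872
0.8 -0.3 [-145.865   47.964] [ 0.21   0.672  1.935 -1.     0.992 -0.656] 0.327
[ 498.255 -167.203  240.   ] [-0.365  3.587 -6.299] [ 0.859 -0.027 -0.055]
```

Run:
```python
from kin import *
np.set_printoptions(precision=2,suppress=True)
o=env.get_obs();M=R.from_quat(o["tool_rot"]).as_matrix();print(o["tcp_pos"])
for P,ph in ((w(-100,-6,250),.4),(w(-22.5,-6,245),0)):print(P,M.T@(P-o["tcp_pos"])/25,R.from_matrix(M.T@Mt(ph)).as_rotvec())
```

```text
[450.23  -3.3  178.76]
[470.17 -94.97 250.  ] [-0.52  0.98 -4.58] [ 0.46 -0.01 -0.06]
[ 498.25 -167.2   245.  ] [-0.37  3.46 -6.45] [ 0.86 -0.03 -0.06]
```

Call:
{"name": "step_arm", "arguments": {
  "targets": [
    [[-0.5,1.0,-4.6],[0.2,0,-0.03],60],
    [[-0.5,1.0,-4.6],[0.35,-0.01,-0.06],60],
    [[-0.5,1.0,-4.6],[0.46,-0.01,-0.06],60],
    [[-0.5,1.0,-4.6],[0.55,-0.01,-0.06],60],
    [[-0.4,2.2,-5.5],[0.66,-0.02,-0.06],70],
    [[-0.4,3.0,-6.0],[0.77,-0.03,-0.06],75],
    [[-0.4,3.5,-6.4],[0.86,-0.03,-0.06],75],
    [[-0.4,3.5,-6.4],[0.86,-0.03,-0.06],75],
    [[-0.4,3.5,-6.4],[0.86,-0.03,-0.06],75]
  ]
}}

```text
t: 3.67
tcp_pos: [498.2, -173.9, 243.3]
tool_rot: [-0.691, -0.133, 0.129, 0.699]
wrist_force: [-0.6, -0.2, -0.4]
width: 74.7
```

```bash
cat > rel.py <<'E'
from kin import *
np.set_printoptions(precision=2,suppress=True)
def state():
    o=env.get_obs();M=R.from_quat(o["tool_rot"]).as_matrix();P=o["tcp_pos"]
    d=P-np.r_[RO,0]
    print("t",o["t"],"rest",np.array([d@rxh,d@ryh,P[2]]),"phi",np.arctan2(M[:,1]@rxh,-M[2,1]).round(3),"yaw",np.arctan2(-M[:,2]@ryh,-M[:,2]@rxh).round(3),"w",round(o["width"],1),"F",o["wrist_force"],"Fx",(o["wrist_force"]@rxh).round(2),"j",o["joint_positions"])
    return P,M
def go(P,M,x,y,z,phi,yaw=0):
    print((x,y,z,phi),M.T@(w(x,y,z)-P)/25,R.from_matrix(M.T@Mt(phi,yaw)).as_rotvec())
E
python3 - <<'E'
from rel import *
P,M=state()
go(P,M,-22.5,-6,245,0);go(P,M,-22.5,-6,148,0)
cv2.imwrite("pics/w2.png",env.snapshot("wrist")[:,:,::-1])
E
```

```text
t 3.6667 rest [-16.28  -8.49 243.27] phi -0.01 yaw 0.002 w 74.7 F [-0.56 -0.18 -0.39] Fx -0.04 j [-0.49  0.34  1.5   0.01  1.31 -2.43]
(-22.5, -6, 245, 0) [ 0.1  -0.07  0.25] [-0.01  0.    0.01]
(-22.5, -6, 148, 0) [0.07 3.81 0.21] [-0.01  0.    0.01]
```

View pics/w2.png

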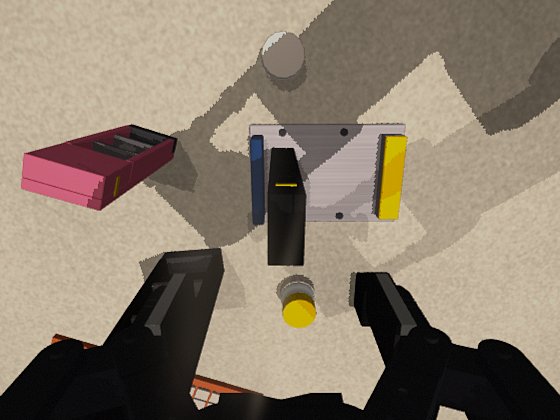

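Run:
```python
from rel import *
t=lambda a:np.array(a,float)/3.4+[240,160]-.4
s=lambda a:np.array(a,float)/3.7+[130,140]-.4
def rr(A):
    d=A-np.r_[RO,0]; return np.c_[d@rxh,d@ryh,A[:,2]]
print(rr(back("top",t([(405,105),(418,148),(520,122)]),0)))
print(rr(back("scene",s([(85,480),(213,470)]),0)))
for h in (200,230,260): print(h,rr(back("scene",s([(5,112),(158,105)]),h)), rr(back("top",t([(620,22)]),h)))
print(rr(back("top",t([(532,347),(608,357)]),0)))
```

```text
[[ 53.28 118.95   0.  ]
 [ 55.22  91.3    0.  ]
 [120.11  95.44   0.  ]]
[[118.98 126.1    0.  ]
 [ 52.18 120.58   0.  ]]
200 [[132.76  62.38 200.  ]
 [ 61.01  58.32 200.  ]] [[130.27 104.22 200.  ]]
230 [[120.51  97.87 230.  ]
 [ 52.57  94.02 230.  ]] [[120.47  98.04 230.  ]]
260 [[108.25 133.35 260.  ]
 [ 44.13 129.72 260.  ]] [[110.67  91.86 260.  ]]
[[ 95.5  -39.2    0.  ]
 [138.62 -53.45   0.  ]]
```

Call:
{"name": "step_arm", "arguments": {
  "targets": [
    [[0.1,0.0,0.2],[-0.01,0,0.01],75],
    [[0.1,1.2,0.2],[-0.01,0,0.01],75],
    [[0.1,2.4,0.2],[-0.01,0,0.01],75],
    [[0.1,3.4,0.2],[-0.01,0,0.01],75],
    [[0.1,3.8,0.2],[-0.01,0,0.01],75],
    [[0.1,3.8,0.2],[-0.01,0,0.01],60],
    [[0.1,3.8,0.2],[-0.01,0,0.01],50],
    [[0.1,3.8,0.2],[-0.01,0,0.01],50]
  ]
}}

```text
t: 4.38
tcp_pos: [498.7, -167.0, 148.8]
tool_rot: [0.698, 0.13, -0.133, -0.692]
wrist_force: [0.2, 0.2, -0.3]
width: 50.3
```

Run:
```python
from rel import *
P,M=state()
go(P,M,-20.5,-6,148,0)
cv2.imwrite("pics/s3.png",env.snapshot("scene")[120:270,150:330,::-1].repeat(3,0).repeat(3,1))
cv2.imwrite("pics/w3.png",env.snapshot("wrist")[:,:,::-1])
```

```text
t 4.3833 rest [-22.55  -5.45 148.76] phi 0.007 yaw 0.002 w 50.3 F [ 0.22  0.17 -0.31] Fx -0.08 j [-0.46  0.43  1.64 -0.01  1.07 -2.4 ]
(-20.5, -6, 148, 0) [-0.02  0.03 -0.08] [ 0.01  0.   -0.01]
```

View pics/s3.png

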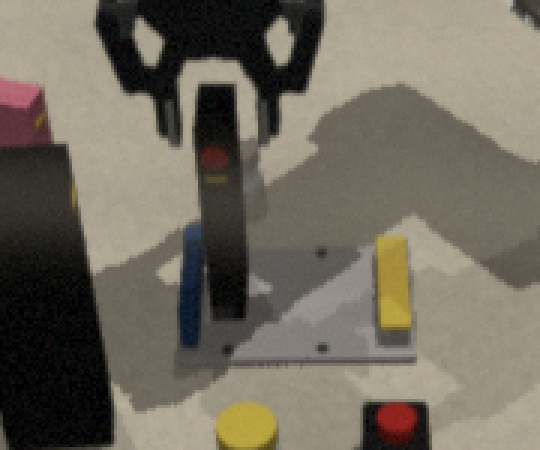

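View pics/w3.png

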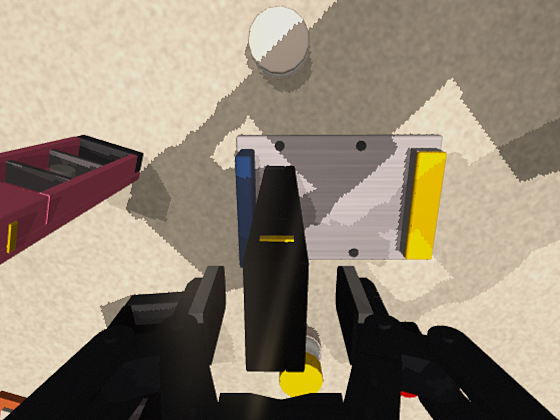

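Run:
```python
from rel import *
P,M=state()
for th in np.arange(0,.37,.06):
    x=-32.5+12*np.cos(th)-140*np.sin(th); z=8+12*np.sin(th)+140*np.cos(th)
    go(P,M,x,-6,z,th)
```

```text
t 4.4833 rest [-22.11  -5.72 148.73] phi 0.007 yaw 0.001 w 50.1 F [-0.04 -0.66 -0.81] Fx 0.6 j [-0.46  0.43  1.64 -0.01  1.07 -2.4 ]
(np.float64(-20.5), -6, np.float64(148.0), np.float64(0.0)) [-0.01  0.03 -0.06] [ 0.01  0.   -0.01]
(np.float64(-28.916554427899793), -6, np.float64(148.46764366868192), np.float64(0.06)) [-0.01  0.01  0.27] [-0.05  0.   -0.01]
(np.float64(-37.346005390202315), -6, np.float64(148.4297555070083), np.float64(0.12)) [-0.01  0.01  0.61] [-0.11  0.   -0.01]
(np.float64(-45.75801596615793), -6, np.float64(147.8864718714469), np.float64(0.18)) [-0.01  0.03  0.95] [-0.17  0.   -0.01]
(np.float64(-54.122312001574485), -6, np.float64(146.83974799640976), np.float64(0.24)) [-0.01  0.07  1.28] [-0.23  0.   -0.01]
(np.float64(-62.408791063080265), -6, np.float64(145.29335095752091), np.float64(0.3)) [-0.01  0.13  1.61] [-0.29  0.   -0.  ]
(np.float64(-70.58763077437737), -6, np.float64(143.25284611421193), np.float64(0.36)) [-0.01  0.21  1.94] [-0.35  0.   -0.  ]
```

Call:
{"name": "step_arm", "arguments": {
  "targets": [
    [[0,0.03,-0.06],[0.01,0,-0.01],36],
    [[0,0.03,-0.06],[0.01,0,-0.01],36],
    [[0,0.03,-0.06],[0.01,0,-0.01],36],
    [[0,0.02,0.1],[-0.02,0,-0.01],36],
    [[0,0.01,0.27],[-0.05,0,-0.01],36],
    [[0,0.01,0.44],[-0.08,0,-0.01],36],
    [[0,0.01,0.61],[-0.11,0,-0.01],36],
    [[0,0.01,0.61],[-0.11,0,-0.01],36]
  ]
}}

```text
t: 5.15
tcp_pos: [491.4, -152.1, 146.7]
tool_rot: [0.733, 0.139, -0.123, -0.654]
wrist_force: [0.0, 0.8, -0.5]
width: 36.1
```

Run:
```python
from rel import *
P,M=state()
cv2.imwrite("pics/s4.png",env.snapshot("scene")[120:270,150:330,::-1].repeat(3,0).repeat(3,1))
```

```text
t 5.15 rest [-39.02  -6.9  146.72] phi 0.115 yaw 0.002 w 36.1 F [ 0.01  0.84 -0.47] Fx -0.78 j [-0.4   0.37  1.74 -0.1   0.95 -2.29]
```

View pics/s4.png

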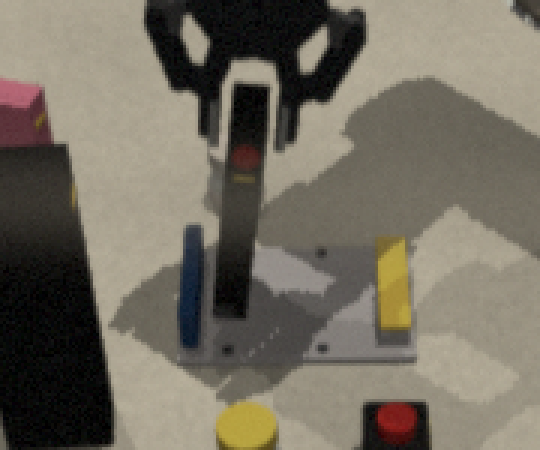

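Run:
```python
from rel import *
P,M=state()
for th in (.12,.18,.24,.3,.36,.4):
    x=-32.5+12*np.cos(th)-140*np.sin(th); z=8+12*np.sin(th)+140*np.cos(th)
    go(P,M,x,-6,z,th)
```

```text
t 5.2 rest [-38.39  -6.63 146.87] phi 0.114 yaw 0.002 w 36.3 F [ 0.8  -0.39  0.33] Fx 0.65 j [-0.4   0.38  1.74 -0.1   0.95 -2.29]
(np.float64(-37.346005390202315), -6, np.float64(148.4297555070083), 0.12) [ 0.03 -0.06 -0.05] [-0.01  0.    0.  ]
(np.float64(-45.75801596615793), -6, np.float64(147.8864718714469), 0.18) [ 0.03 -0.07  0.29] [-0.07  0.    0.  ]
(np.float64(-54.122312001574485), -6, np.float64(146.83974799640976), 0.24) [ 0.03 -0.07  0.63] [-0.13  0.    0.  ]
(np.float64(-62.408791063080265), -6, np.float64(145.29335095752091), 0.3) [ 0.03 -0.05  0.96] [-0.19  0.    0.  ]
(np.float64(-70.58763077437737), -6, np.float64(143.25284611421193), 0.36) [ 0.03 -0.    1.3 ] [-0.25  0.    0.  ]
(np.float64(-75.96583599517645), -6, np.float64(141.62155926810772), 0.4) [0.03 0.04 1.52] [-0.29  0.    0.  ]
```

Call:
{"name": "step_arm", "arguments": {
  "targets": [
    [[0,-0.06,0.1],[-0.04,0,0],36],
    [[0,-0.07,0.29],[-0.07,0,0],36],
    [[0,-0.07,0.46],[-0.1,0,0],36],
    [[0,-0.07,0.63],[-0.13,0,0],36],
    [[0,-0.06,0.8],[-0.16,0,0],36],
    [[0,-0.05,0.96],[-0.19,0,0],36],
    [[0,-0.02,1.13],[-0.22,0,0],36],
    [[0,0,1.3],[-0.25,0,0],36],
    [[0,0,1.3],[-0.25,0,0],36]
  ]
}}

```text
t: 5.95
tcp_pos: [479.8, -122.5, 142.5]
tool_rot: [0.809, 0.153, -0.105, -0.558]
wrist_force: [-1.0, 1.6, -0.7]
width: 35.5
```

Run:
```python
from rel import *
P,M=state()
cv2.imwrite("pics/s5.png",env.snapshot("scene")[120:270,150:330,::-1].repeat(3,0).repeat(3,1))
```

```text
t 5.95 rest [-70.81  -7.03 142.48] phi 0.364 yaw 0.001 w 35.5 F [-1.04  1.57 -0.74] Fx -1.84 j [-0.22  0.32  1.9  -0.44  0.76 -1.86]
```

View pics/s5.png

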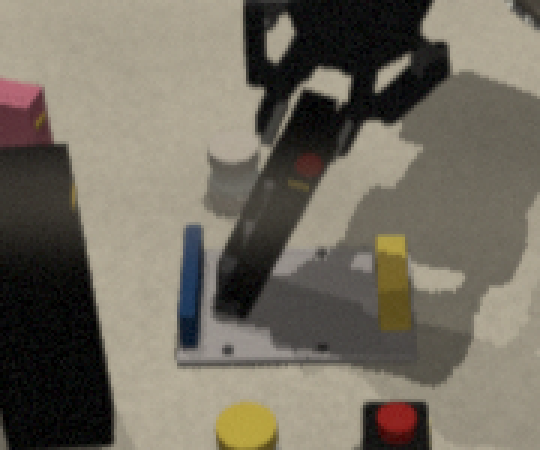

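```bash
cat > ph.py <<'E'
from rel import *
def row(P,M,th,xt,y=-6,qq=[None]):
    phi=min(.47,.364+(th-.4)*.25); dl=th-phi
    s=np.interp(th,[.4,1.2],[30,24])
    wd=max(36,24/np.cos(dl)+(s-3)*np.tan(dl)+10)
    Pw,t=plan(th,phi,wd,s,xt,y)
    print("th %.2f phi %.2f w %.0f s %.0f"%(th,phi,wd,s),t,"->",M.T@(Pw-P)/25,R.from_matrix(M.T@Mt(phi)).as_rotvec())
    return Pw,Mt(phi)
E
python3 - <<'E'
from ph import *
P,M=state()
q=env.get_obs()["joint_positions"]
for th in np.arange(.40,1.45,.08):
    q,c=ik(*row(P,M,th,-32.5),q); print(q[3],c)
E
```

```text
t 6.0 rest [-70.28  -6.64 142.8 ] phi 0.363 yaw 0.002 w 36.4 F [0.76 0.6  0.79] Fx -0.28 j [-0.22  0.32  1.9  -0.44  0.76 -1.86]
th 0.40 phi 0.36 w 36 s 30 [-71.2  142.95] -> [ 0.03 -0.02  0.03] [-0.  0.  0.]
-0.44422409431344917 3.240849521122917e-28
th 0.48 phi 0.38 w 37 s 29 [-83.  138.4] -> [ 0.03 -0.02  0.54] [-0.02  0.    0.  ]
-0.4891827609876315 3.1739804790199963e-28
th 0.56 phi 0.40 w 38 s 29 [-93.85 133.09] -> [0.03 0.03 1.02] [-0.04  0.    0.  ]
-0.5363693242735692 6.521324588733559e-28
th 0.64 phi 0.42 w 40 s 28 [-104.15  126.9 ] -> [0.03 0.11 1.49] [-0.06  0.    0.  ]
-0.5861619688859514 3.7357455095525296e-28
th 0.72 phi 0.44 w 42 s 28 [-113.82  119.88] -> [0.03 0.24 1.95] [-0.08  0.    0.  ]
-0.638462995077515 1.1658963227461813e-27
th 0.80 phi 0.46 w 44 s 27 [-122.78  112.1 ] -> [0.03 0.4  2.4 ] [-0.1  0.   0. ]
-0.6931302908155208 1.303279197866313e-27
th 0.88 phi 0.47 w 46 s 26 [-130.91  103.27] -> [0.03 0.62 2.83] [-0.11  0.    0.  ]
-0.7244866557326194 8.757049234214956e-28
th 0.96 phi 0.47 w 49 s 26 [-138.07   93.67] -> [0.03 0.87 3.23] [-0.11  0.    0.  ]
-0.7471247086697342 2.825846079502836e-27
th 1.04 phi 0.47 w 53 s 25 [-144.19   83.53] -> [0.03 1.17 3.61] [-0.11  0.    0.  ]
-0.7722178493362616 3.5152127200657164e-27
th 1.12 phi 0.47 w 57 s 25 [-149.16   72.94] -> [0.03 1.49 3.94] [-0.11  0.    0.  ]
-0.800020345268468 7.560648153069346e-27
th 1.20 phi 0.47 w 61 s 24 [-152.88   62.02] -> [0.03 1.85 4.24] [-0.11  0.    0.  ]
-0.8307649275325603 3.758757263112974e-25
th 1.28 phi 0.47 w 67 s 24 [-154.68   50.49] -> [0.03 2.25 4.47] [-0.11  0.    0.  ]
-0.8661600186457707 9.110408278715308e-23
th 1.36 phi 0.47 w 74 s 24 [-154.85   38.94] -> [0.03 2.68 4.64] [-0.11  0.    0.  ]
-0.9048751253940949 2.0212200071799276e-20
th 1.44 phi 0.47 w 83 s 24 [-153.13   27.59] -> [0.02 3.13 4.73] [-0.11  0.    0.  ]
-0.9467039024092919 2.5845962404278834e-28
```

Call:
{"name": "step_arm", "arguments": {
  "targets": [
    [[0,-0.02,0.28],[-0.01,0,0],36],
    [[0,-0.02,0.54],[-0.02,0,0],37],
    [[0,0,0.78],[-0.03,0,0],37],
    [[0,0.03,1.02],[-0.04,0,0],38],
    [[0,0.07,1.25],[-0.05,0,0],39],
    [[0,0.11,1.49],[-0.06,0,0],40],
    [[0,0.17,1.72],[-0.07,0,0],41],
    [[0,0.24,1.95],[-0.08,0,0],42],
    [[0,0.32,2.18],[-0.09,0,0],43],
    [[0,0.4,2.4],[-0.1,0,0],44],
    [[0,0.4,2.4],[-0.1,0,0],44]
  ]
}}

```text
t: 6.92
tcp_pos: [461.1, -74.2, 111.6]
tool_rot: [0.836, 0.157, -0.097, -0.517]
wrist_force: [0.0, -0.2, -1.4]
width: 44.2
```

Run:
```python
from ph import *
P,M=state()
for th in np.arange(.80,1.45,.08): row(P,M,th,-32.5)
cv2.imwrite("pics/s6.png",env.snapshot("scene")[120:270,150:330,::-1].repeat(3,0).repeat(3,1))
```

```text
t 6.9167 rest [-122.59   -6.9   111.62] phi 0.463 yaw 0.0 w 44.2 F [ 0.03 -0.17 -1.39] Fx 0.17 j [-0.05  0.36  2.02 -0.69  0.69 -1.46]
th 0.80 phi 0.46 w 44 s 27 [-122.78  112.1 ] -> [ 0.04 -0.02 -0.  ] [-0.  0.  0.]
th 0.88 phi 0.47 w 46 s 26 [-130.91  103.27] -> [0.04 0.15 0.45] [-0.01  0.    0.  ]
th 0.96 phi 0.47 w 49 s 26 [-138.07   93.67] -> [0.04 0.37 0.87] [-0.01  0.    0.  ]
th 1.04 phi 0.47 w 53 s 25 [-144.19   83.53] -> [0.04 0.62 1.28] [-0.01  0.    0.  ]
th 1.12 phi 0.47 w 57 s 25 [-149.16   72.94] -> [0.04 0.91 1.64] [-0.01  0.    0.  ]
th 1.20 phi 0.47 w 61 s 24 [-152.88   62.02] -> [0.04 1.23 1.97] [-0.01  0.    0.  ]
th 1.28 phi 0.47 w 67 s 24 [-154.68   50.49] -> [0.03 1.61 2.24] [-0.01  0.    0.  ]
th 1.36 phi 0.47 w 74 s 24 [-154.85   38.94] -> [0.03 2.02 2.45] [-0.01  0.    0.  ]
th 1.44 phi 0.47 w 83 s 24 [-153.13   27.59] -> [0.03 2.46 2.59] [-0.01  0.    0.  ]
```

View pics/s6.png

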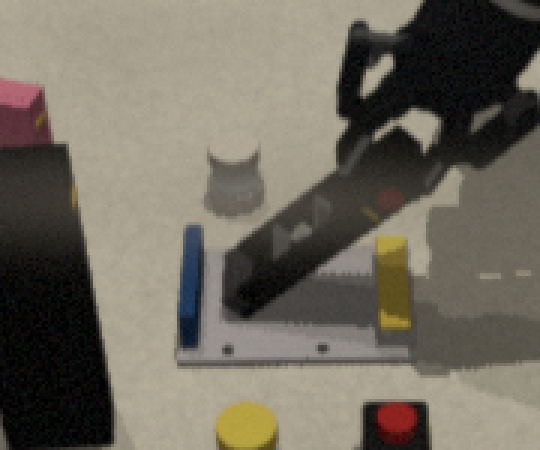

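Call:
{"name": "step_arm", "arguments": {
  "targets": [
    [[0,0.06,0.23],[-0.01,0,0],48],
    [[0,0.15,0.45],[-0.01,0,0],50],
    [[0,0.26,0.66],[-0.01,0,0],51],
    [[0,0.37,0.87],[-0.01,0,0],53],
    [[0,0.5,1.08],[-0.01,0,0],55],
    [[0,0.62,1.28],[-0.01,0,0],57],
    [[0,0.76,1.46],[-0.01,0,0],59],
    [[0,0.91,1.64],[-0.01,0,0],61],
    [[0,1.07,1.81],[-0.01,0,0],63],
    [[0,1.23,1.97],[-0.01,0,0],65],
    [[0,1.23,1.97],[-0.01,0,0],65]
  ]
}}

```text
t: 7.88
tcp_pos: [449.9, -45.7, 61.6]
tool_rot: [0.838, 0.158, -0.096, -0.513]
wrist_force: [-1.0, 1.2, -0.1]
width: 65.0
```

Run:
```python
from ph import *
P,M=state()
for th in np.arange(1.2,1.45,.04): row(P,M,th,-32.5)
cv2.imwrite("pics/s7.png",env.snapshot("scene")[120:270,150:330,::-1].repeat(3,0).repeat(3,1))
cv2.imwrite("pics/w7.png",env.snapshot("wrist")[:,:,::-1])
```

```text
t 7.8833 rest [-153.31   -7.05   61.58] phi 0.474 yaw 0.001 w 65.0 F [-0.98  1.23 -0.14] Fx -1.5 j [ 0.03  0.45  2.08 -0.84  0.61 -1.21]
th 1.20 phi 0.47 w 61 s 24 [-152.88   62.02] -> [ 0.04 -0.01 -0.02] [0. 0. 0.]
th 1.24 phi 0.47 w 64 s 24 [-153.98   56.26] -> [0.04 0.18 0.12] [0. 0. 0.]
th 1.28 phi 0.47 w 67 s 24 [-154.68   50.49] -> [0.04 0.37 0.25] [0. 0. 0.]
th 1.32 phi 0.47 w 70 s 24 [-154.99   44.7 ] -> [0.04 0.57 0.37] [0. 0. 0.]
th 1.36 phi 0.47 w 74 s 24 [-154.85   38.94] -> [0.04 0.78 0.47] [0. 0. 0.]
th 1.40 phi 0.47 w 78 s 24 [-154.25   33.23] -> [0.04 0.99 0.55] [0. 0. 0.]
th 1.44 phi 0.47 w 83 s 24 [-153.13   27.59] -> [0.04 1.21 0.61] [0. 0. 0.]
```

View pics/s7.png

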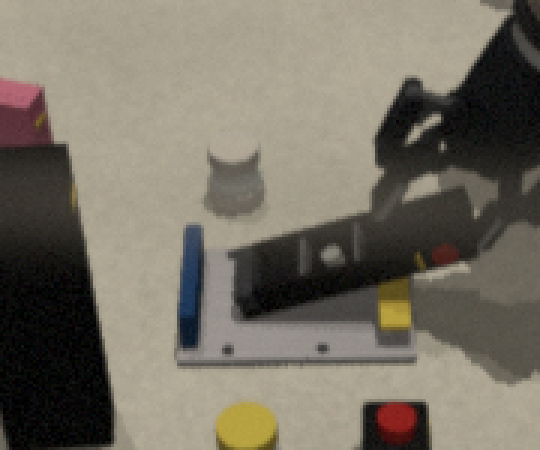

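View pics/w7.png

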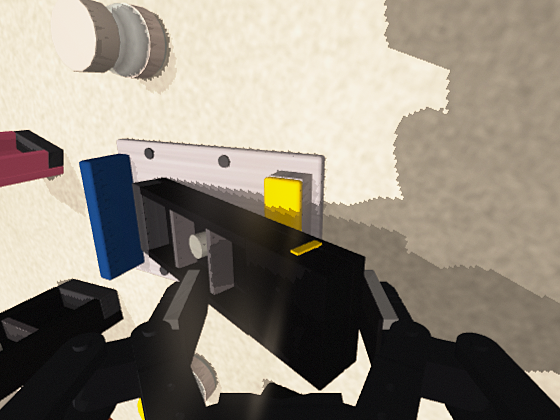

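Call:
{"name": "step_arm", "arguments": {
  "targets": [
    [[0,0.09,0.06],[0,0,0],67],
    [[0,0.18,0.12],[0,0,0],68],
    [[0,0.28,0.18],[0,0,0],70],
    [[0,0.37,0.25],[0,0,0],71],
    [[0,0.47,0.31],[0,0,0],73],
    [[0,0.57,0.37],[0,0,0],75],
    [[0,0.67,0.42],[0,0,0],77],
    [[0,0.78,0.47],[0,0,0],79],
    [[0,0.88,0.51],[0,0,0],81],
    [[0,0.93,0.55],[0,0,0],83],
    [[0,0.93,0.55],[0,0,0],83]
  ]
}}

```text
t: 8.9
tcp_pos: [449.9, -44.4, 35.4]
tool_rot: [0.839, 0.158, -0.096, -0.512]
wrist_force: [-0.6, 0.1, 0.6]
width: 82.8
```

Run:
```python
from ph import *
P,M=state()
cv2.imwrite("pics/s8.png",env.snapshot("scene")[120:270,150:330,::-1].repeat(3,0).repeat(3,1))
cv2.imwrite("pics/w8.png",env.snapshot("wrist")[:,:,::-1])
```

```text
t 8.9 rest [-154.44   -6.6    35.43] phi 0.474 yaw 0.0 w 82.8 F [-0.63  0.09  0.55] Fx -0.32 j [ 0.03  0.51  2.1  -0.93  0.56 -1.1 ]
```

View pics/s8.png

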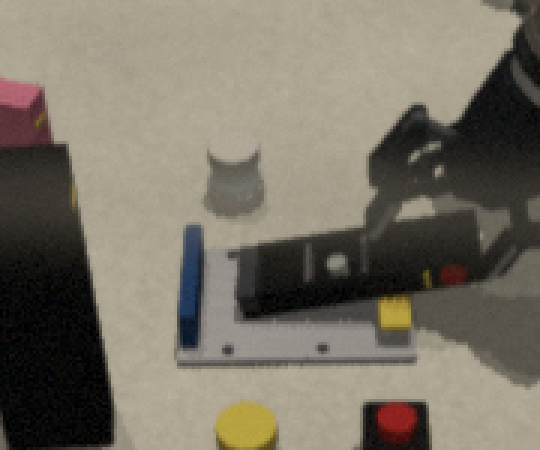

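View pics/w8.png

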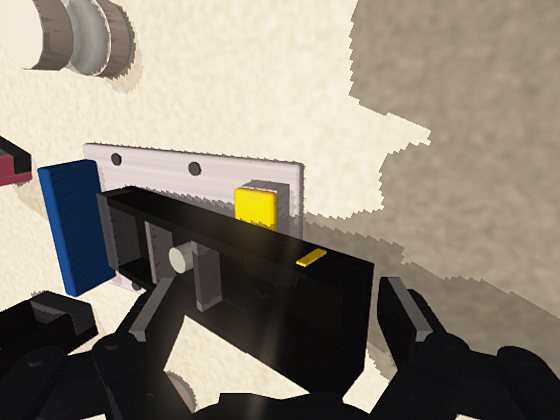

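Call:
{"name": "step_arm", "arguments": {
  "targets": [
    [[0,0,0.12],[0,0,0],85],
    [[0,0,0.25],[0,0,0],85],
    [[0,-0.4,0.3],[0,0,0],85],
    [[0,-1.2,0.4],[0,0,0],85],
    [[0,-2.2,0.5],[0,0,0],85],
    [[0,-3.4,0.5],[0,0,0],85],
    [[0,-4.8,0.5],[0,0,0],85],
    [[0,-6,0.5],[0.1,0,0],60],
    [[0,-6,0.5],[0.2,0,0],30],
    [[0,-6,0.5],[0.3,0,0],0],
    [[0,-6,0.5],[0.4,0,0],0],
    [[0,-6,0.5],[0.47,0,0],0]
  ]
}}

```text
t: 10.0
tcp_pos: [421.4, 29.8, 164.5]
tool_rot: [-0.695, -0.133, 0.129, 0.695]
wrist_force: [-0.2, 0.3, 0.3]
width: 24.6
```

Run:
```python
from ph import *
P,M=state()
q=env.get_obs()["joint_positions"]
for a in ((-230,-6,45,0),(-180,-6,45,0),(-230,-6,45,.2),(-180,-6,45,.2)):
    print(ik(w(*a[:3]),Mt(a[3]),q))
cv2.imwrite("pics/s9.png",env.snapshot("scene")[:,:,::-1])
cv2.imwrite("pics/t9.png",env.snapshot("top")[:,:,::-1])
for n,(a,b,c,d) in {"s9":(140,300,180,340),"t9":(200,320,230,390)}.items():
    cv2.imwrite(f"pics/{n}c.png",cv2.resize(cv2.convertScaleAbs(cv2.imread(f"pics/{n}.png")[a:b,c:d],alpha=1.6,beta=20),None,fx=4,fy=4,interpolation=cv2.INTER_CUBIC))
```

```text
t 10.0 rest [-233.96   -6.24  164.51] phi 0.0 yaw 0.002 w 24.6 F [-0.18  0.28  0.25] Fx -0.32 j [-0.11  0.23  1.89  0.    1.02 -2.06]
(array([-0.12,  0.43,  2.02, -0.  ,  0.69, -2.06]), np.float64(1.8576375155418863e-20))
(array([-0.22,  0.46,  1.98, -0.  ,  0.71, -2.16]), np.float64(7.376832317786754e-28))
(array([ 0.02,  0.43,  2.07, -0.33,  0.6 , -1.65]), np.float64(4.283661486951516e-28))
(array([-0.09,  0.44,  2.04, -0.32,  0.6 , -1.77]), np.float64(2.7566971647997257e-26))
```

View pics/s9c.png

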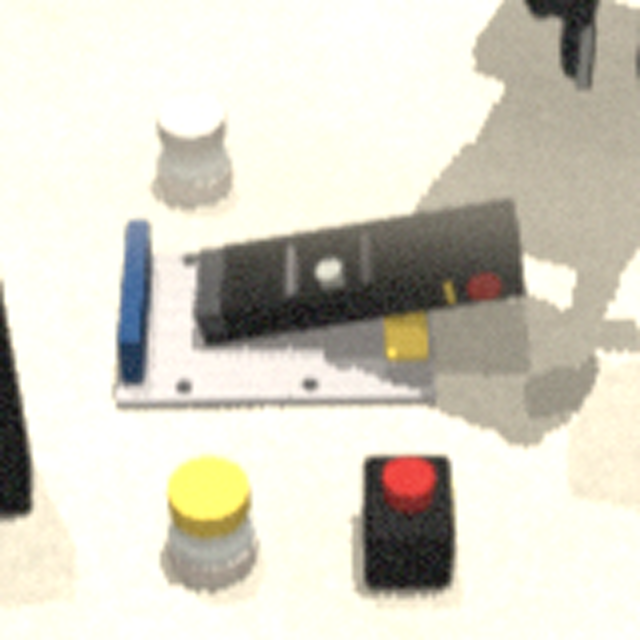

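View pics/t9c.png

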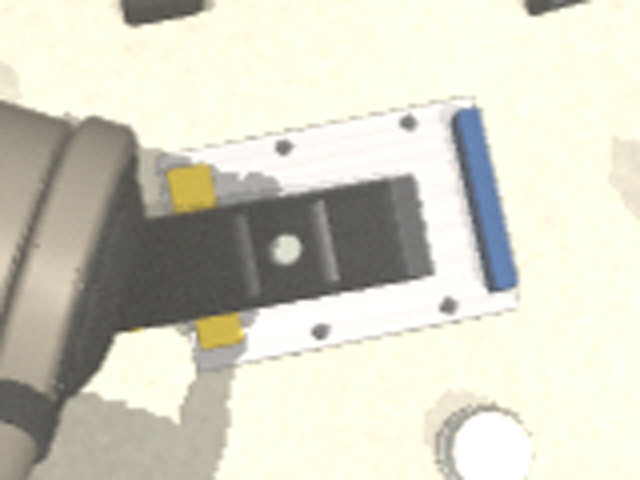

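Run:
```python
from ph import *
P,M=state()
for a in ((-245,-5,160),(-245,-5,27)): go(P,M,*a,0)
```

```text
t 10.1 rest [-232.53   -6.79  163.69] phi 0.004 yaw -0.002 w 9.2 F [-0.33 -0.58 -0.66] Fx 0.42 j [-0.11  0.23  1.89 -0.    1.01 -2.05]
(-245, -5, 160, 0) [0.07 0.15 0.5 ] [ 0. -0.  0.]
(-245, -5, 27, 0) [0.05 5.47 0.52] [ 0. -0.  0.]
```

Call:
{"name": "step_arm", "arguments": {
  "targets": [
    [[0.05,0.2,0.5],[0,0,0],0],
    [[0.05,1.5,0.5],[0,0,0],0],
    [[0.05,2.8,0.5],[0,0,0],0],
    [[0.05,4.0,0.5],[0,0,0],0],
    [[0.05,5.0,0.5],[0,0,0],0],
    [[0.05,5.45,0.5],[0,0,0],0],
    [[0.05,5.45,0.5],[0,0,0],0]
  ]
}}

```text
t: 10.68
tcp_pos: [415.4, 42.2, 24.8]
tool_rot: [0.696, 0.13, -0.132, -0.694]
wrist_force: [-0.5, 0.0, -0.1]
width: -0.2
```

Run:
```python
from ph import *
P,M=state()
cv2.imwrite("pics/s10.png",cv2.resize(cv2.convertScaleAbs(env.snapshot("scene")[140:300,180:340,::-1],alpha=1.6,beta=20),None,fx=4,fy=4,interpolation=cv2.INTER_CUBIC))
cv2.imwrite("pics/w10.png",env.snapshot("wrist")[:,:,::-1])
```

```text
t 10.6833 rest [-247.65   -7.36   24.8 ] phi 0.003 yaw 0.003 w -0.2 F [-0.45  0.02 -0.11] Fx -0.18 j [-0.08  0.47  2.05 -0.01  0.62 -2.02]
```

View pics/s10.png

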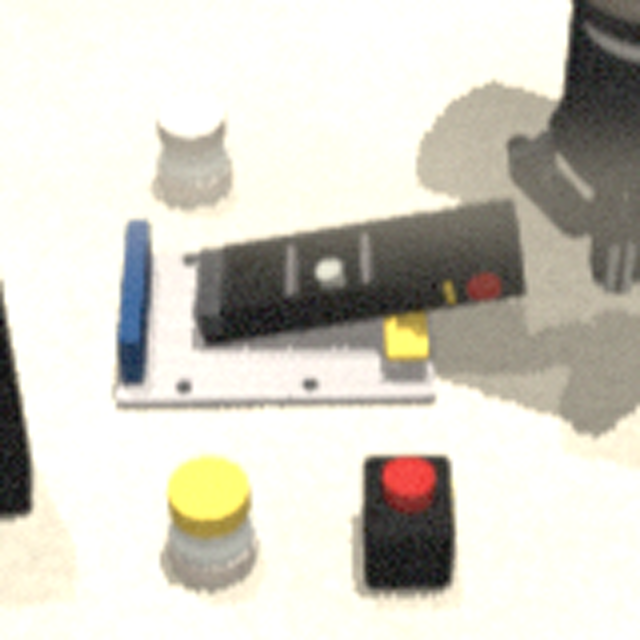

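View pics/w10.png

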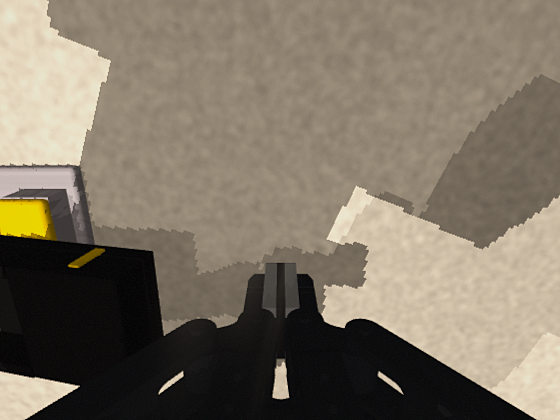

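Run:
```python
from ph import *
P,M=state()
def rr(A):
    d=A-np.r_[RO,0]; return np.c_[d@rxh,d@ryh,A[:,2]]
print(rr(back("wrist",[(153,250),(163,335)],68)), rr(back("wrist",[(80,165),(48,200)],8)))
print("scene top end",rr(back("scene",np.array([(512,200),(524,295)])/4+[180,140],68)))
print("scene foot",rr(back("scene",np.array([(222,250),(230,332)])/4+[180,140],33)))
print("top foot",rr(back("top",np.array([(415,178),(433,273)])/4+[230,200],33)))
for x in (-235,-225,-215,-205,-195,-185): go(P,M,x,-6,30,.17)
```

```text
t 10.7833 rest [-246.67   -5.56   27.15] phi 0.005 yaw 0.003 w -0.3 F [0.27 0.14 0.73] Fx -0.03 j [-0.08  0.46  2.05 -0.01  0.62 -2.02]
[[-206.49  -40.98   68.  ]
 [-206.22   -8.55   68.  ]] [[-153.36  -55.36    8.  ]
 [-134.82  -38.24    8.  ]]
scene top end [[-192.18  -23.65   68.  ]
 [-193.1    45.75   68.  ]]
scene foot [[-39.77 -24.79  33.  ]
 [-45.68  35.4   33.  ]]
top foot [[-25.58  15.51  33.  ]
 [-26.64 -31.71  33.  ]]
(-235, -6, 30, 0.17) [-0.02 -0.11 -0.47] [-0.17  0.    0.  ]
(-225, -6, 30, 0.17) [-0.02 -0.11 -0.87] [-0.17  0.    0.  ]
(-215, -6, 30, 0.17) [-0.02 -0.11 -1.27] [-0.17  0.    0.  ]
(-205, -6, 30, 0.17) [-0.02 -0.11 -1.67] [-0.17  0.    0.  ]
(-195, -6, 30, 0.17) [-0.02 -0.1  -2.07] [-0.17  0.    0.  ]
(-185, -6, 30, 0.17) [-0.02 -0.1  -2.47] [-0.17  0.    0.  ]
```

Call:
{"name": "step_arm", "arguments": {
  "targets": [
    [[-0.26,-0.1,-0.2],[-0.1,0,0],0],
    [[-0.26,-0.1,-0.5],[-0.17,0,0],0],
    [[-0.26,-0.1,-0.8],[-0.17,0,0],0],
    [[-0.26,-0.1,-0.9],[-0.17,0,0],0],
    [[-0.26,-0.1,-1.0],[-0.17,0,0],0],
    [[-0.26,-0.1,-1.1],[-0.17,0,0],0],
    [[-0.26,-0.1,-1.2],[-0.17,0,0],0],
    [[-0.26,-0.1,-1.3],[-0.17,0,0],0],
    [[-0.26,-0.1,-1.4],[-0.17,0,0],0],
    [[-0.26,-0.1,-1.4],[-0.17,0,0],0]
  ]
}}

```text
t: 11.62
tcp_pos: [424.8, 5.8, 29.8]
tool_rot: [0.753, 0.142, -0.118, -0.632]
wrist_force: [0.4, -0.1, -0.1]
width: 0.3
```

Run:
```python
from ph import *
P,M=state()
cv2.imwrite("pics/s11.png",cv2.resize(cv2.convertScaleAbs(env.snapshot("scene")[140:300,180:340,::-1],alpha=1.6,beta=20),None,fx=4,fy=4,interpolation=cv2.INTER_CUBIC))
state()
```

```text
t 11.6167 rest [-210.37  -11.78   29.82] phi 0.174 yaw 0.0 w 0.3 F [ 0.38 -0.15 -0.08] Fx 0.28 j [-0.05  0.46  2.08 -0.3   0.55 -1.74]
t 11.6667 rest [-210.62  -11.85   29.78] phi 0.174 yaw 0.0 w -0.3 F [-0.93  0.06  0.3 ] Fx -0.4 j [-0.05  0.46  2.08 -0.3   0.55 -1.74]
```

View pics/s11.png

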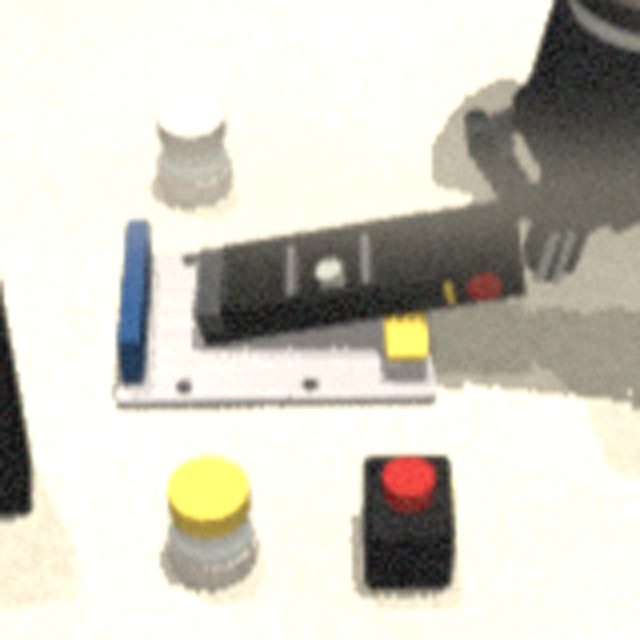

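Call:
{"name": "step_arm", "arguments": {
  "targets": [
    [[0,0.015,-0.08],[0,0,0],0],
    [[0,0.03,-0.16],[0,0,0],0],
    [[0,0.045,-0.24],[0,0,0],0],
    [[0,0.06,-0.32],[0,0,0],0],
    [[0,0.07,-0.4],[0,0,0],0],
    [[0,0.085,-0.48],[0,0,0],0],
    [[0,0.1,-0.56],[0,0,0],0],
    [[0,0.11,-0.64],[0,0,0],0],
    [[0,0.125,-0.72],[0,0,0],0],
    [[0,0.14,-0.8],[0,0,0],0]
  ]
}}

```text
t: 12.5
tcp_pos: [432.0, -12.8, 29.9]
tool_rot: [0.753, 0.143, -0.118, -0.632]
wrist_force: [-0.2, 0.9, -1.1]
width: -0.2
```

Run:
```python
from ph import *
P,M=state()
cv2.imwrite("pics/s12.png",cv2.resize(cv2.convertScaleAbs(env.snapshot("scene")[140:300,180:340,::-1],alpha=1.6,beta=20),None,fx=4,fy=4,interpolation=cv2.INTER_CUBIC))
cv2.imwrite("pics/t12.png",cv2.resize(cv2.convertScaleAbs(env.snapshot("top")[200:320,230:390,::-1],alpha=1.6,beta=20),None,fx=4,fy=4,interpolation=cv2.INTER_CUBIC))
```

```text
t 12.5 rest [-190.45  -11.79   29.85] phi 0.174 yaw 0.001 w -0.2 F [-0.22  0.93 -1.06] Fx -0.94 j [-0.09  0.46  2.07 -0.3   0.55 -1.79]
```

View pics/s12.png

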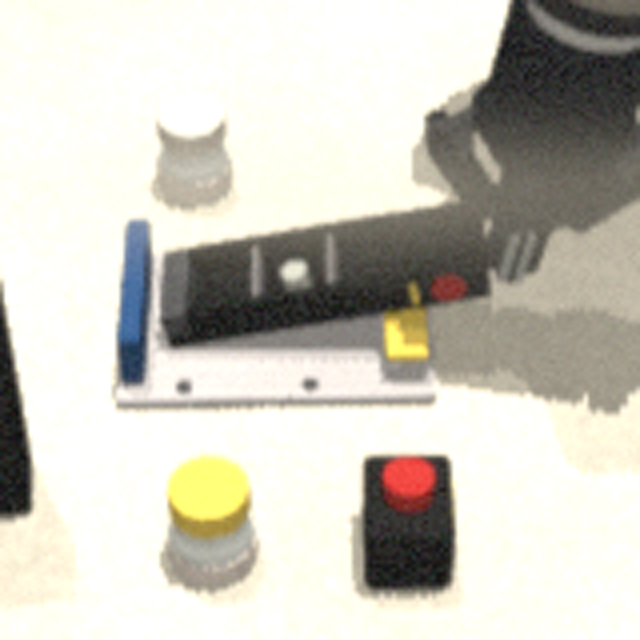

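View pics/t12.png

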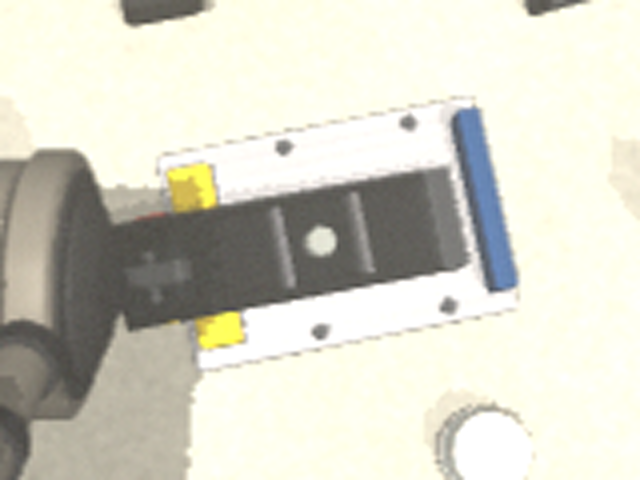

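Call:
{"name": "step_arm", "arguments": {
  "targets": [
    [[0,0.01,-0.06],[0,0,0],0],
    [[0,0.02,-0.12],[0,0,0],0],
    [[0,0.03,-0.18],[0,0,0],0],
    [[0,0.04,-0.24],[0,0,0],0],
    [[0,0.05,-0.3],[0,0,0],0],
    [[0,0.06,-0.36],[0,0,0],0]
  ]
}}

```text
t: 13.1
tcp_pos: [435.1, -21.0, 29.9]
tool_rot: [0.752, 0.142, -0.118, -0.632]
wrist_force: [-3.3, 9.6, -0.1]
width: 0.2
```

Call:
{"name": "step_arm", "arguments": {
  "targets": [
    [[0,0.005,-0.03],[0,0,0],0],
    [[0,0.01,-0.06],[0,0,0],0],
    [[0,0.015,-0.08],[0,0,0],0]
  ]
}}

```text
t: 13.35
tcp_pos: [434.8, -21.4, 29.6]
tool_rot: [0.752, 0.142, -0.118, -0.633]
wrist_force: [-4.4, 18.2, 5.8]
width: -0.2
```

Run:
```python
from ph import *
P,M=state()
cv2.imwrite("pics/s13.png",cv2.resize(cv2.convertScaleAbs(env.snapshot("scene")[180:250,200:310,::-1],alpha=1.6,beta=20),None,fx=7,fy=7,interpolation=cv2.INTER_CUBIC))
state()
```

```text
t 13.35 rest [-181.39  -12.29   29.62] phi 0.172 yaw 0.0 w -0.2 F [-4.44 18.22  5.85] Fx -18.59 j [-0.12  0.47  2.06 -0.29  0.55 -1.82]
t 13.4 rest [-181.46  -12.25   29.63] phi 0.172 yaw 0.0 w -0.1 F [-5.16 16.44  4.46] Fx -17.19 j [-0.12  0.47  2.06 -0.29  0.55 -1.82]
```

View pics/s13.png

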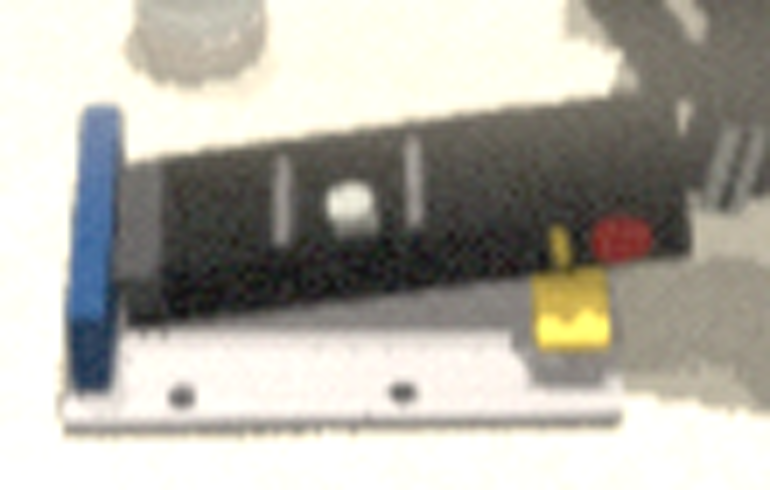

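Call:
{"name": "step_arm", "arguments": {
  "targets": [
    [[0,-0.02,0.12],[0,0,0],0],
    [[0,-0.05,0.3],[0,0,0],0],
    [[0,-0.1,0.6],[0,0,0],0],
    [[0,-0.2,1.2],[0,0,0],0],
    [[0,-0.4,2.2],[0,0,0],0],
    [[0,-1.6,3.0],[0,0,0],0],
    [[0,-3.0,4.0],[0,0,0],0],
    [[0,-4.5,5.0],[0,0,0],0],
    [[0,-5.5,6.5],[0,0,0],0],
    [[0,-5.5,8],[0,0,0],0],
    [[0,-5.5,9],[0,0,0],0],
    [[0,-5.5,9],[0,0,0],0]
  ]
}}

```text
t: 14.4
tcp_pos: [344.8, 209.3, 126.4]
tool_rot: [0.752, 0.145, -0.119, -0.632]
wrist_force: [-0.5, -0.5, 0.3]
width: -0.4
```

Run:
```python
from ph import *
P,M=state()
cv2.imwrite("pics/s14.png",cv2.resize(cv2.convertScaleAbs(env.snapshot("scene")[160:290,180:340,::-1],alpha=1.6,beta=20),None,fx=4.5,fy=4.5,interpolation=cv2.INTER_CUBIC))
cv2.imwrite("pics/t14.png",cv2.resize(cv2.convertScaleAbs(env.snapshot("top")[200:320,230:390,::-1],alpha=1.3,beta=10),None,fx=5,fy=5,interpolation=cv2.INTER_CUBIC))
```

```text
t 14.4 rest [-428.99  -12.61  126.38] phi 0.173 yaw 0.005 w -0.4 F [-0.53 -0.45  0.29] Fx 0.23 j [ 0.49  0.28  1.97 -0.22  0.92 -1.32]
```

View pics/s14.png

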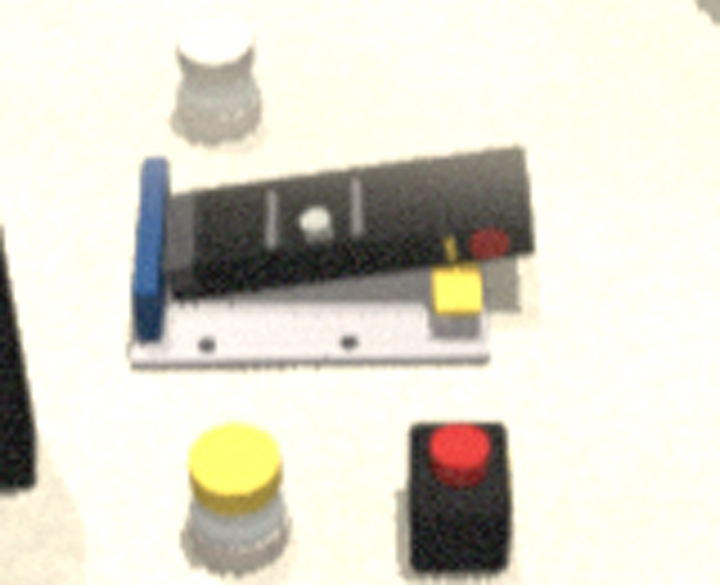

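View pics/t14.png

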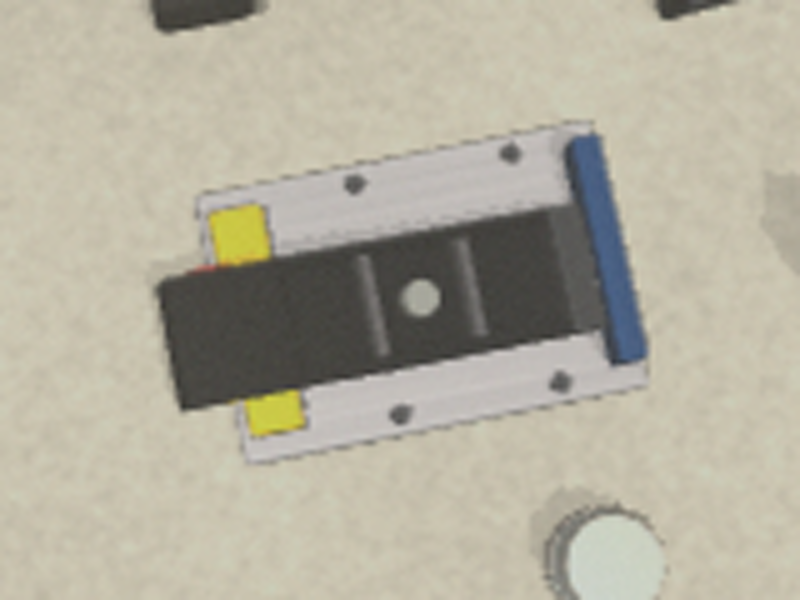

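Run:
```python
from ph import *
def rr(A):
    d=A-np.r_[RO,0]; return np.c_[d@rxh,d@ryh,A[:,2]].round(1)
t=lambda a:np.array(a,float)/5+[230,200]-.4
print("foot back edge",rr(back("top",t([(578,205),(600,332)]),32)))
T=rr(np.r_[back("top",t([(160,285),(183,410)]),59)]);print("top back edge",T)
print("stop face top",rr(back("top",t([(568,142),(612,362)]),42)), "pad",rr(back("top",t([(209,212),(263,205),(303,430),(251,437)]),28)))
print("jars",back("top",t([(614,560)]),52))
u=back("scene",np.array([(235,460)])/4.5+[180,160],52);print(u)
state()
```

```text
foot back edge [[ -1.5  18.9  32. ]
 [ -3.7 -31.6  32. ]]
top back edge [[-169.8   16.3   59. ]
 [-169.8  -31.9   59. ]]
stop face top [[ -1.6  43.1  42. ]
 [ -3.1 -44.2  42. ]] pad [[-145.7   44.    28. ]
 [-124.    42.7   28. ]
 [-125.4  -46.8   28. ]
 [-145.8  -45.6   28. ]]
jars [[ 395.56 -209.94   52.  ]]
[[640.22 -93.17  52.  ]]
t 14.5 rest [-425.82  -12.61  126.26] phi 0.175 yaw 0.004 w -0.2 F [ 0.47 -0.65  0.22] Fx 0.78 j [ 0.48  0.28  1.97 -0.22  0.92 -1.33]
```

Run:
```python
from cell import env
print(env.finish_job())
```

```text
the job is handed in; nothing more can be done
None
```

I tipped the smaller black housing over with the open fingers on either side of its top. The rear finger pushed it past balance and the front finger lowered it onto the yellow pad in about 3 s. I then closed the fingers and pushed its top end until the foot met the blue stop, at about 18 N. After that I withdrew the arm and handed the job in at 14.5 s; no verdict is given.

What the last checks showed, in the rest's frame:

| Check | Measured | Allowed |
|---|---|---|
| Back foot edge to the stop's face | 0–1 mm (seen at x ≈ -1.5 to -3.7 mm, face at about -2 mm) | – |
| Underside centre x, worked out from that edge | about -4 mm | -10 to +5 mm |
| Off the stop's middle (y) | about -6 mm | ±22 mm |
| Out of square | about 0.02 rad | 0.17 rad |
| Top end x | about -170 mm | below -140 mm |

- **Robot clear:** the arm ended about 250 mm from the housing with wrist force at the noise level.
- **Jars and pod:** both jars measured within about 3 mm of where they started. I judged the switch pod by eye only, and it looked unmoved.
- **Lying angle:** I did not measure it. The geometry puts it at about 80 degrees, and the pictures agree.
- **Disagreements:** the scene camera placed points about 4–6 mm away from the top and wrist cameras, so I relied on those two. My early rehearsal of a steeper gripper tilt ran into joint 4's limit, so I lowered the housing with the gripper tilted only 27 degrees.

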